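# Set up the breakfast corner

### The arm

A 7-joint arm with a two-finger parallel gripper is mounted at the origin on a cart in front of the work surface, level with it; the furniture and walls round the work are solid. World frame = base frame: x ahead of the robot, y to its left, z up, the work surface at z = 0. Lengths are in m, angles in rad, forces in N, time in s.
With the tool pointing down it reaches from about 0.4 to 0.85 m from the base axis. Payload 10.4 kg.
Tool frame: the origin (TCP) lies midway between the tips of the shut fingers; the grasp point (between the pads) lies 19 mm behind it; z points along the fingers, y is the line along which they close (so a half turn about z gives the same grasp; the last joint's range is limited). The gripper opens to 87 mm and grips with 3 to 60 N. Pads are 19 mm wide; open, the fingers measure 117 mm over their backs; the gripper's body (75 mm by 190 mm) begins 51 mm behind the grasp point.
Start: joints at [1.239, 0.332, -0.065, 1.46, 0.022, 1.35, -0.088], TCP at [0.19, -0.595, 0.223] pointing down, gripper open.
Joint ranges: [-2.6, 2.6], [-0.5, 2.12], [-1.47, 1.34], [0.16, 2.42], [-1.27, 4.41], [0.06, 2.06], [-2.6, 2.6]. Speed limits (rad/s): [2.22, 2.22, 2.79, 2.79, 3.14, 3.14, 3.14].

### API

Orientations are given as a unit quaternion [x, y, z, w].
In Python, from bench import r gives the robot as it stands.
- The arm moves only by the tool arm_command, never from a script. Its argument "moves" is one flat list of numbers, 4 for each row, row after row: the shift along the tool's x, y, z in cm, then the turn about the tool's z in degrees. A call has 1 to 12 rows; each row shifts and turns the commanded pose from where the row before left it, along the tool's axes as they then stand; what a row does not reach is not made up. A row lasts 1/12 s, in which the tool goes at most 41.7 mm and 7.16 degrees, less where a joint would pass 70% of its speed; a pose out of reach is approached as far as the arm can. A call with a gripper value outside its range is refused whole. "fingers" is the opening in per cent of the stroke, from 0 (shut) to 100 (fully open), set as the call begins (left out, the last holds). The fingers move at their own pace and stop on an object; "squeeze" is the grip in N (left out, the last holds). Time passes only in rows, so rows that do not move let the fingers close. It gives the time, the measured TCP pose, the force, the opening and the grip force at its end, in the units of the state.
- r.read_state(): the state, without advancing time (a new reading comes with each control period).
- r.camera(name): name is "side" or "top" or "wrist"; returns the picture (420x560x3 uint8, red, green, blue); there is no depth.
- r.camera_info(name): a dict with "fx", "fy", "cx", "cy" (pixels), "origin" and "attitude" of the camera in the world. Camera axes: x right, y up, looking along -z (the intrinsics and any distortion apply to the point x, -y, -z); pixel columns grow to the right and rows downward; lengths in m; the calibration is good to about 2 mm. A picture is of the moment at which its call begins: read the wrist's pose just before it. camera_info takes no time and is no camera call; for the wrist camera it gives the pose at the moment of the call.
- r.close_job(): hands the job in; it is judged then, once.
The state is a dict: "time": time; "joint_positions": joint angles; "joint_vel": joint speeds; "joint_torque": joint torques, N m; "ee_pos": TCP position; "eef_rot": TCP orientation; "ft_force": force on the tool from outside, world axes, zero at the start; "torque": the same for the moment, N m; "width": finger opening in m; "grip_force": force on a finger pad.
Only numpy, scipy, OpenCV 4.12 (cv2) and the standard library are available. Lean on these libraries where they do the work, as an engineer would, in place of code of your own. Each camera call takes 0.05 s, during which the arm holds its last target. There are 200 camera calls.

### The job

Get the breakfast corner ready for the morning: take every washed wooden board out of the draining rack and stand it on its short edge on the worktop, leaning back steadily and squarely against the front of the bread bin, side by side with a gap between them so that they dry. Put every loose coffee pod upright into the wooden pod block, one to a well and right down on its floor. Leave the mug, the sugar tin and the timer where they are.

Things in the scene. Friction and masses are not known exactly. Their poses are not given: they have to be found in the camera images.
- board_1: wooden breakfast board 190 x 105 x 12 mm, 0.18 kg, at first on its short edge in the draining rack (lower edge 16 mm above the worktop, top at 206 mm); grip it across its thickness at the top edge. Origin: middle of the short edge it stands on; z up along the 190 mm, x square to its faces, y along the 105 mm. 2 or 3 of the 3 are present
- board_2: wooden breakfast board 190 x 105 x 12 mm, 0.18 kg, at first on its short edge in the draining rack (lower edge 16 mm above the worktop, top at 206 mm); grip it across its thickness at the top edge. Origin: middle of the short edge it stands on; z up along the 190 mm, x square to its faces, y along the 105 mm. 2 or 3 of the 3 are present
- board_3: wooden breakfast board 190 x 105 x 12 mm, 0.18 kg, at first on its short edge in the draining rack (lower edge 16 mm above the worktop, top at 206 mm); grip it across its thickness at the top edge. Origin: middle of the short edge it stands on; z up along the 190 mm, x square to its faces, y along the 105 mm. 2 or 3 of the 3 are present
- bread_bin: bread bin, fixed: white metal body, flat wooden lid, 350 mm wide (its y), 150 mm deep (its x), 130 mm high; the lid's straight front edge (112 to 130 mm high, at x = -75 mm) stands 2 mm proud of the front face. Origin: centre of its underside on the worktop; -x is its front, towards the robot, y to the left, z up
- drain_rack: small draining rack, fixed: white drip tray 124 x 168 mm with steel wire hoops 78 mm high that hold boards upright in three slots 16 mm wide at y = -55, 0, +55 mm; hoops reach to x = +-38 mm, y = +-68 mm; the boards' faces look along its y. Origin: centre of the underside. Boards lift straight up out of it (65 mm clears the hoops)
- cork_mat: cork mat, fixed, 140 (x) x 186 (y) x 4 mm, on which the loose pods stand. Origin: centre of the underside
- pod_block: wooden pod block, loose, 0.7 kg: 350 mm long with rounded corners, 66 mm wide, 28 mm high; five round wells in a row along its y, 64 mm apart, each 48 mm across, 20 mm deep with a flat floor; a seated pod stands 21 mm proud of it, with 2 mm of play. Origin: centre of the underside, y along the row
- well_1 (a point): well of the pod block: the point at the centre of its flat floor, 8 mm above the worktop and 20 mm below the mouth; the five are alike
- well_2 (a point): well of the pod block: the point at the centre of its flat floor, 8 mm above the worktop and 20 mm below the mouth; the five are alike
- well_3 (a point): well of the pod block: the point at the centre of its flat floor, 8 mm above the worktop and 20 mm below the mouth; the five are alike
- well_4 (a point): well of the pod block: the point at the centre of its flat floor, 8 mm above the worktop and 20 mm below the mouth; the five are alike
- well_5 (a point): well of the pod block: the point at the centre of its flat floor, 8 mm above the worktop and 20 mm below the mouth; the five are alike
- pod_1: coffee pod, a white cup with a coloured foil top: 51 mm across its rim (39 to 41 mm up), tapering to 36 mm at the base, 41 mm high, 12 g; at first upright on the cork mat; grip it across the rim. Origin: centre of the underside, z up out of the foil. 4 or 5 of the 5 are present
- pod_2: coffee pod, a white cup with a coloured foil top: 51 mm across its rim (39 to 41 mm up), tapering to 36 mm at the base, 41 mm high, 12 g; at first upright on the cork mat; grip it across the rim. Origin: centre of the underside, z up out of the foil. 4 or 5 of the 5 are present
- pod_3: coffee pod, a white cup with a coloured foil top: 51 mm across its rim (39 to 41 mm up), tapering to 36 mm at the base, 41 mm high, 12 g; at first upright on the cork mat; grip it across the rim. Origin: centre of the underside, z up out of the foil. 4 or 5 of the 5 are present
- pod_4: coffee pod, a white cup with a coloured foil top: 51 mm across its rim (39 to 41 mm up), tapering to 36 mm at the base, 41 mm high, 12 g; at first upright on the cork mat; grip it across the rim. Origin: centre of the underside, z up out of the foil. 4 or 5 of the 5 are present
- pod_5: coffee pod, a white cup with a coloured foil top: 51 mm across its rim (39 to 41 mm up), tapering to 36 mm at the base, 41 mm high, 12 g; at first upright on the cork mat; grip it across the rim. Origin: centre of the underside, z up out of the foil. 4 or 5 of the 5 are present
- kitchen_timer: bystander: wind-up kitchen timer, 65 mm across, 60 mm high, red and white; origin at the centre of its underside
- sugar_tin: bystander: blue lidded tin, 97 mm across, 110 mm high; origin at the centre of its underside
- mug_a: bystander: cream mug, 78 mm across and 116 mm with its handle, 101 mm high; origin at the centre of its underside
Not all that is in view belongs to the job. Leave any green look-alike of the pod_2 alone.

How it is judged:
By the outcome, as a careful person would: the job done as asked, in the order asked, and still so for the second after the job is handed in, with the robot touching nothing.
Of board_1, board_2, board_3 only 2 to 3 are there at a start; the rules pass over those that are not, and their reading is None.
Of pod_1, pod_2, pod_3, pod_4, pod_5 only 4 to 5 are there at a start; the rules pass over those that are not, and their reading is None.
At some moment in a run one of pod_block may be knocked a few centimetres aside while the robot is not near it.
It also fails if it takes over 192 s, if anything falls off the work surface, if the arm or the gripper's body presses on something with over 40 N, if the wrist force passes 120 N, or if a joint passes its speed limit or range.

## Working session

There is one attempt and no reset: what is moved stays moved. The work goes in short steps, Python scripts to look and compute and a tool call to move; the robot and the scene stay as the last step left them, time stands still between calls to the robot, and variables do not carry over. Pictures are saved under pics/ and viewed, at most 16 in all, crops included, and the job is handed in when it is done.

Besides the shell and the picture viewer there is one more tool, called after ">>>" in YAML: its name, and indented under it one key for each argument. arm_command: Moves the arm, as the interface text tells. Its arguments: {"type":"object","properties":{"moves":{"type":"array"},"fingers":{"type":"number"},"squeeze":{"type":"number"}},"required":["moves"]}

```bash
ls; mkdir -p pics; python3 - <<'E'
from bench import r
import cv2
s=r.read_state();print(s['time'],s['ee_pos'],s['eef_rot'],s['width'])
for n in ['top','side']:
    print(n,r.camera_info(n)); cv2.imwrite(f'pics/{n}0.png',cv2.resize(r.camera(n)[:,:,::-1],None,fx=1.4,fy=1.4))
E
```

```text
pics
0.0 [ 0.18981244 -0.5950692   0.22173761] [ 9.88103709e-01  1.53787270e-01 -1.55141495e-04 -7.15309375e-04] 0.08675872733568805
top {'fx': 414.58290307203066, 'fy': 414.58290307203066, 'cx': 275.0023436202488, 'cy': 215.60597165578997, 'origin': array([0.27242652, 0.28577289, 0.87961065]), 'attitude': array([-0.07690436,  0.07666417,  0.70797053, -0.69784386])}
side {'fx': 497.3187196430798, 'fy': 497.3187196430798, 'cx': 282.19086031663574, 'cy': 214.8689513839383, 'origin': array([-0.39117145,  0.50573417,  0.52526859]), 'attitude': array([-0.31127912,  0.40428673,  0.66962556, -0.53968431])}
```

View pics/top0.png

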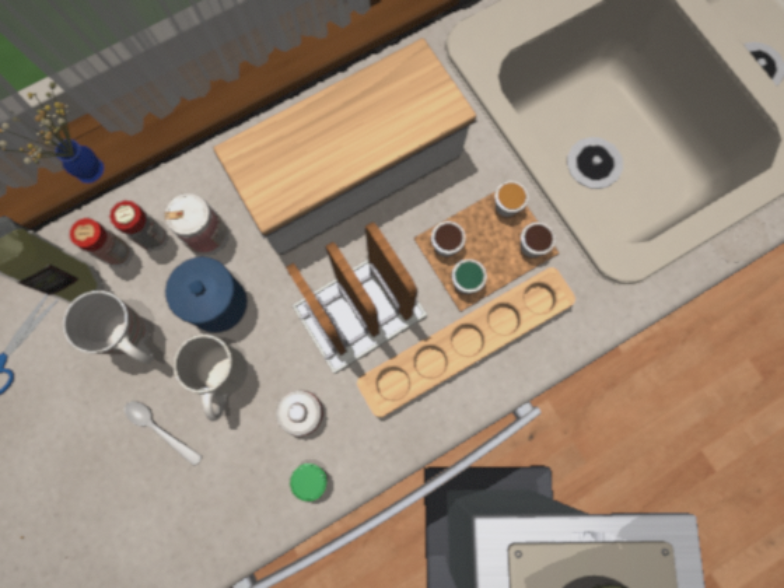

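View pics/side0.png

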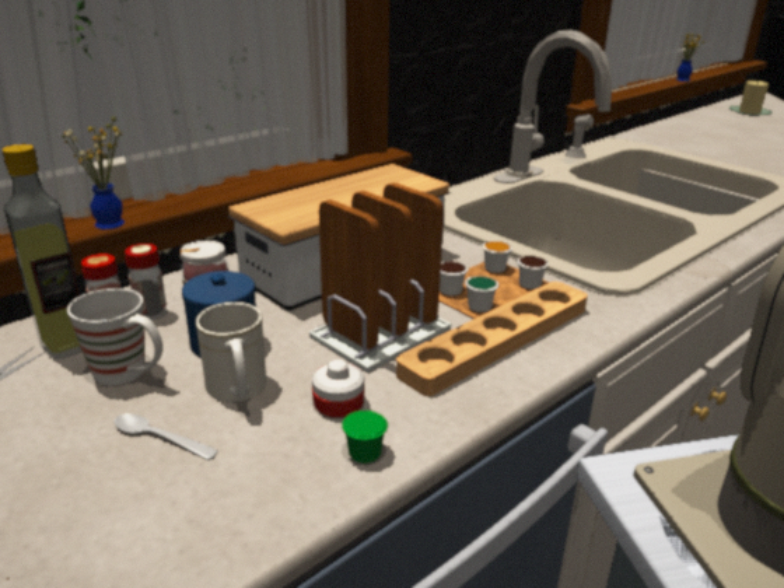

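The three brown boards stand in the rack, with tops running about (290,268)-(340,350), (330,245)-(375,330) and (368,228)-(412,305) in the top view. Four white-cup pods are on the mat at (448,238), (511,198), (537,240) and (469,277). The bright-green all-green cup at (308,482), standing off the mat, is the look-alike. The dark-green foil with a white cup at (469,277) is the real pod. I'll confirm this in an enlarged crop.

```bash
cat > h.py <<'E'
import numpy as np, cv2
from scipy.spatial.transform import Rotation as R
from scipy.optimize import least_squares
from bench import r
def cam(n):
    i=r.camera_info(n); return i,R.from_quat(i['attitude']).as_matrix(),np.array(i['origin'])
def ray(c,u,v):
    i,M,o=c; d=M@np.array([(u-i['cx'])/i['fx'],-(v-i['cy'])/i['fy'],-1]); return o,d/np.linalg.norm(d)
def at(c,u,v,z):
    o,d=ray(c,u,v); return o+d*(z-o[2])/d[2]
def proj(c,P):
    i,M,o=c; q=(np.atleast_2d(P)-o)@M; return np.c_[i['cx']-i['fx']*q[:,0]/q[:,2], i['cy']+i['fy']*q[:,1]/q[:,2]]
def tri(obs): # [(cam,u,v)]
    A=np.zeros((3,3));b=np.zeros(3);L=[]
    for c,u,v in obs:
        o,d=ray(c,u,v);Q=np.eye(3)-np.outer(d,d);A+=Q;b+=Q@o;L.append((o,Q))
    p=np.linalg.solve(A,b); return p,[np.linalg.norm(Q@(p-o)) for o,Q in L]
E
python3 - <<'E'
from h import *
T=cam('top');S=cam('side');f=1.4
np.set_printoptions(precision=4,suppress=True)
for n,(a,b) in {'lidFL':((262,226),(282,237)),'lidFR':((475,115),(447,186)),'podOrange':((511,197),(497,249)),'podGreen':((469,277),(482,286)),'podBrR':((538,240),(532,266)),'podBrL':((448,238),(453,270)),'look':((308,482),(365,428)),'well1':((393,384),(436,354)),'well5':((539,298),(555,297))}.items():
    print(n,*tri([(T,a[0]/f,a[1]/f),(S,b[0]/f,b[1]/f)]))
for p in [(290,268),(340,350),(330,245),(375,330),(368,228),(412,305)]: print('board top',at(T,p[0]/f,p[1]/f,.206))
for p in [(262,224),(475,113),(428,45),(217,150)]: print('lid',at(T,p[0]/f,p[1]/f,.130))
for p in [(295,300),(333,369),(425,316)]: print('tray',at(T,p[0]/f,p[1]/f,.01))
im=r.camera('top')[:,:,::-1]
cv2.imwrite('pics/top1.png',cv2.resize(im[20:300,150:420],None,fx=2.14,fy=2.14,interpolation=cv2.INTER_CUBIC))
E
```

```text
lidFL [0.5495 0.4514 0.1204] [np.float64(0.001678218205234522), np.float64(0.0016782182052345435)]
lidFR [0.7128 0.1517 0.1229] [np.float64(0.00010720272917355974), np.float64(0.00010720272917359119)]
podOrange [0.621  0.0869 0.0389] [np.float64(0.0009254034543887251), np.float64(0.0009254034543887083)]
podGreen [0.4941 0.1578 0.0398] [np.float64(0.0007683339243098142), np.float64(0.0007683339243097657)]
podBrR [0.552  0.0506 0.0365] [np.float64(0.0002444351008358841), np.float64(0.00024443510083586476)]
podBrL [0.5554 0.1861 0.04  ] [np.float64(0.0017128892628502858), np.float64(0.0017128892628503623)]
look [0.2032 0.3946 0.0357] [np.float64(0.001153265434885321), np.float64(0.0011532654348855324)]
well1 [0.3376 0.2744 0.0313] [np.float64(0.0004779509535610438), np.float64(0.00047795095356088546)]
well5 [0.4631 0.0511 0.0262] [np.float64(0.0015593256081545305), np.float64(0.0015593256081545372)]
board top [0.4648 0.3988 0.206 ]
board top [0.3646 0.3383 0.206 ]
board top [0.4931 0.3508 0.206 ]
board top [0.3876 0.2972 0.206 ]
board top [0.5142 0.3044 0.206 ]
board top [0.4171 0.2529 0.206 ]
lid [0.5493 0.451  0.13  ]
lid [0.7118 0.1527 0.13  ]
lid [0.8228 0.2163 0.13  ]
lid [0.6601 0.5177 0.13  ]
tray [0.4696 0.4229 0.01  ]
tray [0.3629 0.364  0.01  ]
tray [0.4417 0.224  0.01  ]
```

View pics/top1.png

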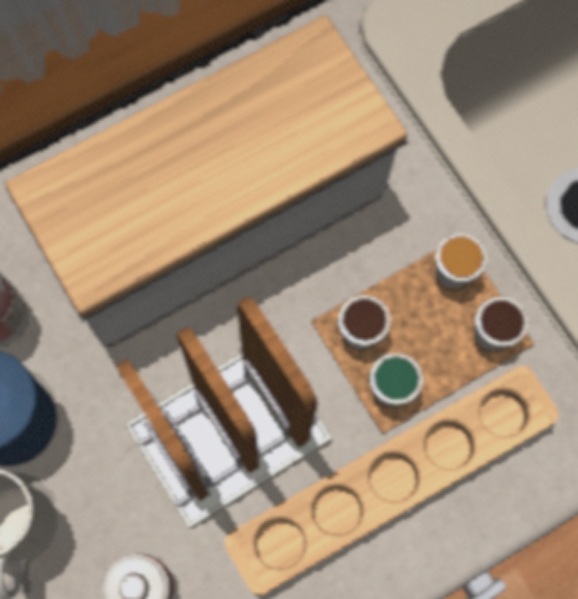

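The crop confirms four white-cup pods on the mat: browns at crop (364,320) and (500,322), dark green at (396,380), orange at (461,260). The bright-green cup stands apart and is left alone. I'll move the arm over the scene first.

>>> arm_command:
  moves: [2.94, -2.08, -1.67, 0, 2.94, -2.08, -1.67, 0, 2.94, -2.08, -1.67, 0, 2.94, -2.08, -1.67, 0, 2.94, -2.08, -1.67, 0, 2.94, -2.08, -1.67, 0, 2.94, -2.08, -1.67, 0, 2.94, -2.08, -1.67, 0, 2.94, -2.08, -1.67, 0, 2.94, -2.08, -1.67, 0, 2.94, -2.08, -1.67, 0, 2.94, -2.08, -1.67, 0]
  fingers: 100

```text
time: 1.15
ee_pos: [0.4508, -0.2488, 0.4238]
eef_rot: [0.988, 0.154, 0.0, 0.0]
ft_force: [1.3, -1.1, 0.2]
width: 0.0873
grip_force: 0.0
```

>>> arm_command:
  moves: [1.2, -3.4, 0, 0, 1.2, -3.4, 0, 0, 1.2, -3.4, 0, 0, 1.2, -3.4, 0, 0, 1.2, -3.4, 0, 0, 1.2, -3.4, 0, 0, 1.2, -3.4, 0, 0, 1.2, -3.4, 0, 0, 1.2, -3.4, 0, 0, 1.2, -3.4, 0, 0, 1.2, -3.4, 0, -5, 1.2, -3.4, 0, -6]

```text
time: 2.15
ee_pos: [0.4601, 0.1835, 0.4229]
eef_rot: [0.968, 0.249, 0.0, 0.0]
ft_force: [1.5, 0.5, 0.1]
width: 0.0871
grip_force: 0.0
```

```bash
python3 - <<'E'
from h import *
s=r.read_state();print(s['time'],s['ee_pos'],R.from_quat(s['eef_rot']).as_matrix().round(3),s['joint_positions'])
c=cam('wrist');print(c[0]['fx'],c[0]['cx'],c[0]['cy'],c[2],c[1].round(3))
np.save('pics/w1.npy',r.camera('wrist'));im=np.load('pics/w1.npy')
cv2.imwrite('pics/w1.png',cv2.resize(im[:,:,::-1],None,fx=1.4,fy=1.4))
E
```

```text
2.15 [0.46009313 0.18345035 0.42285306] [[ 0.876  0.482  0.   ]
 [ 0.482 -0.876 -0.   ]
 [ 0.     0.    -1.   ]] [ 0.33291128  0.07473466 -0.85028706  1.37682452  0.05708187  1.71507895
 -1.57514042]
322.3267340610073 276.3178455024034 215.35153212814393 [0.52854807 0.22127946 0.58576723] [[ 0.482  0.84   0.249]
 [-0.876  0.462  0.137]
 [ 0.    -0.284  0.959]]
```

View pics/w1.png

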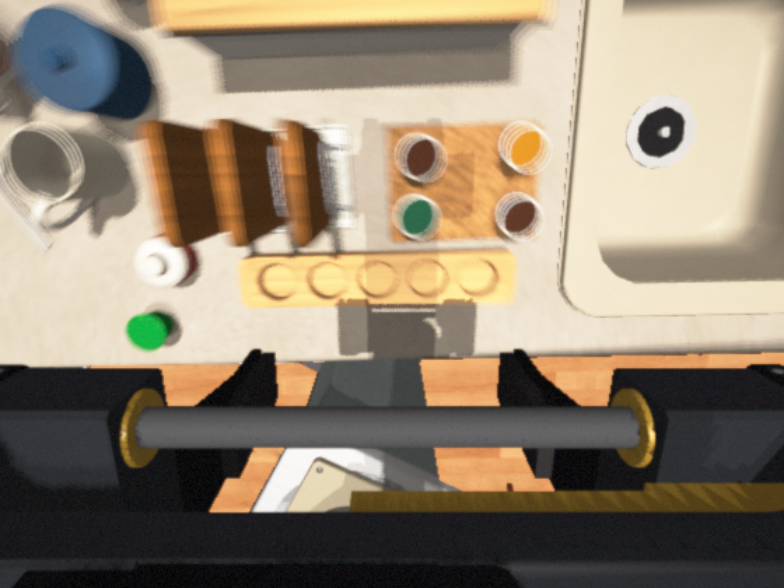

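The wrist view (blurred while moving) shows the boards with tops near (160,185), (228,180) and (300,180), pods at (420,157), (522,148), (417,217) and (519,215), the block wells on row 278, and the lid's front edge along row 28.

>>> arm_command:
  moves: [0, 0, 0, 0, 0, 0, 0, 0]

```text
time: 2.37
ee_pos: [0.4601, 0.1823, 0.4227]
eef_rot: [0.969, 0.248, -0.0, 0.0]
ft_force: [0.5, 0.1, -0.0]
width: 0.0868
grip_force: 0.0
```

```bash
cat >> h.py <<'E'
import pickle
def snap(name,n='wrist'):
    c=cam(n); im=r.camera(n); cv2.imwrite(f'pics/{name}.png',im[:,:,::-1]); pickle.dump((dict(c[0]),c[1],c[2]),open(f'pics/{name}.pkl','wb'))
def load(name): return pickle.load(open(f'pics/{name}.pkl','rb'))
E
python3 -c "
from h import *
snap('wa')"
```

>>> arm_command:
  moves: [2, -1.4, 0, 0, 2, -1.4, 0, 0, 2, -1.4, 0, 0, 2, -1.4, 0, 0, 2, -1.4, 0, 0, 2, -1, 0, 0, 0, 0, 0, 0, 0, 0, 0, 0, 0, 0, 0, 0]

```text
time: 3.17
ee_pos: [0.5275, 0.3085, 0.4229]
eef_rot: [0.969, 0.247, -0.0, 0.0]
ft_force: [0.9, 0.0, -0.1]
width: 0.0871
grip_force: 0.0
```

```bash
python3 - <<'E'
from h import *
snap('wb')
a=cv2.imread('pics/wa.png')[0:230];b=cv2.imread('pics/wb.png')[60:290]
cv2.imwrite('pics/v1.png',cv2.resize(np.vstack([a,b]),None,fx=1.3,fy=1.3,interpolation=cv2.INTER_CUBIC))
E
```

```text
(no output)
```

View pics/v1.png

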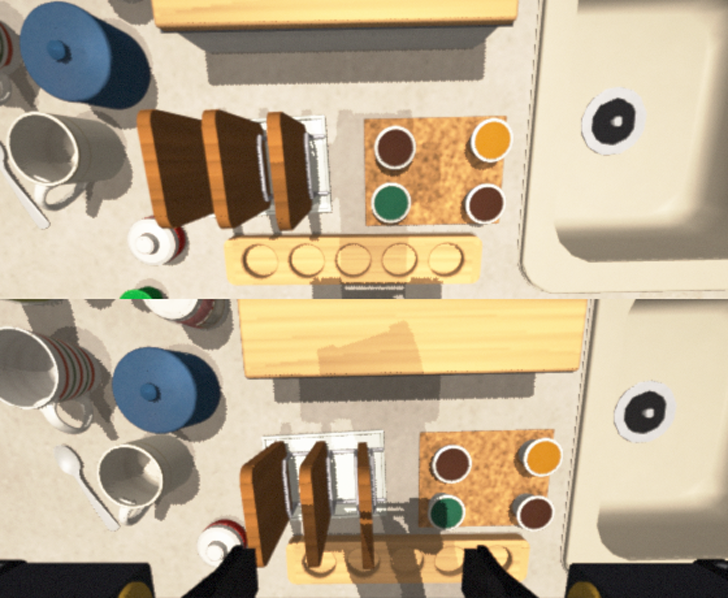

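```bash
python3 - <<'E'
from h import *
a=cv2.imread('pics/wa.png');b=cv2.imread('pics/wb.png')
z=lambda im,f:cv2.resize(im,None,fx=f,fy=f,interpolation=cv2.INTER_CUBIC)
o=np.zeros((600,800,3),np.uint8)
p=z(a[75:185,100:240],3);o[:330,:420]=p          # u=100+x/3, v=75+y/3
p=z(b[160:270,175:295],3);o[:330,430:790]=p      # u=175+(x-430)/3, v=160+y/3
p=z(b[95:130,180:460],2.8);o[340:340+p.shape[0],:p.shape[1]]=p  # u=180+x/2.8 v=95+(y-340)/2.8
p=z(a[3:38,110:410],2.6);o[450:450+p.shape[0],:p.shape[1]]=p    # u=110+x/2.6 v=3+(y-450)/2.6
cv2.imwrite('pics/v2.png',o)
E
```

```text
(no output)
```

View pics/v2.png

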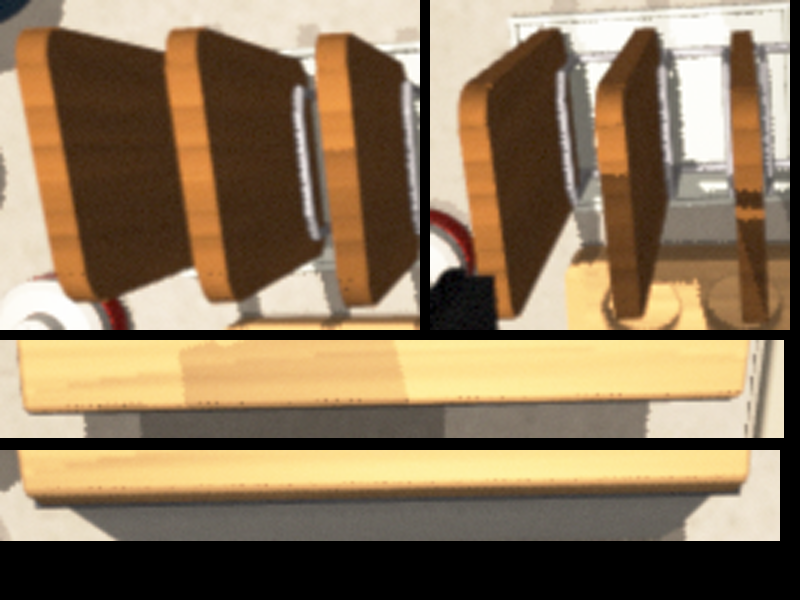

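```bash
python3 - <<'E'
from h import *
np.set_printoptions(precision=4,suppress=True)
A=load('wa');B=load('wb')
fa=lambda x,y:(A,100+x/3,75+y/3)
fb=lambda x,y:(B,175+(x-430)/3,160+y/3)
lb=lambda x,y:(B,180+x/2.8,95+(y-340)/2.8)
la=lambda x,y:(A,110+x/2.6,3+(y-450)/2.6)
for n,p,q in [('lidL',la(25,490),lb(24,408)),('lidR',la(744,483),lb(742,396))]: print(n,*tri([p,q]))
L=at(*lb(24,410),.130);Rr=at(*lb(742,397),.130); d=L-Rr; print(L,Rr,np.linalg.norm(d),'yaw',np.degrees(np.arctan2(-d[0],d[1])))
y=np.arctan2(-d[0],d[1]);ex=np.array([np.cos(y),np.sin(y),0]);ey=np.array([-np.sin(y),np.cos(y),0])
print('front ex',L@ex,Rr@ex,'mid ey',(L+Rr)@ey/2)
for n,p,q,t in [('b1',fa(55,160),fb(484,200),(fa(40,60),fa(75,270))),('b2',fa(202,160),fb(618,200),(fa(186,60),fa(216,270))),('b3',fa(343,165),fb(749,200),(fa(335,60),fa(356,270)))]:
    for z in (.196,.206,.216):
        print(n,z,at(*p,z)@ey,at(*q,z)@ey)
    c=at(*p,.206); e=at(*t[0],.206)-at(*t[1],.206); print(n,c,'ex',c@ex,'yaw',np.degrees(np.arctan2(e[1],e[0])),np.linalg.norm(e))
for n,a,b in [('pBL',(394,148),(451,464)),('pG',(391,204),(446,512)),('pO',(491,140),(542,457)),('pBR',(485,204),(534,512))]:
    p,e=tri([(A,a[0]/1.3,a[1]/1.3),(B,b[0]/1.3,(b[1]-299)/1.3+60)]);print(n,p,e[0],p@ex,p@ey)
for i,a in enumerate([(261,261),(307,260.5),(353,260),(399,260),(446,259)]):
    w=at(A,a[0]/1.3,a[1]/1.3,.028);print('well',w,w@ex,w@ey)
E
```

```text
lidL [0.5404 0.4504 0.1295] [np.float64(0.0006139250404407811), np.float64(0.000613925040440865)]
lidR [0.7103 0.1483 0.1282] [np.float64(0.000583557721136939), np.float64(0.000583557721137036)]
[0.5391 0.4502 0.13  ] [0.71   0.1484 0.13  ] 0.34689352568951143 yaw 29.533076974342
front ex 0.6909480472253173 0.6909480472253173 mid ey -0.04742366343284373
b1 0.196 0.11547913271159237 0.11553859791180142
b1 0.206 0.1107392952695265 0.11276037890029202
b1 0.216 0.10599945782746058 0.10998215988878259
b1 [0.434  0.3731 0.206 ] ex 0.5615369403742788 yaw 30.622496841290243 0.0772152474549345
b2 0.196 0.05828403111355457 0.05861906265489906
b2 0.206 0.055012468952369706 0.057301140422798595
b2 0.216 0.051740906791184836 0.05598321819069808
b2 [0.4608 0.3243 0.206 ] ex 0.5607328353309823 yaw 31.632050999212453 0.0772698601772585
b3 0.196 0.003557790151928067 0.0029674010345044303
b3 0.206 0.0016911242943499795 0.003077247702241608
b3 0.216 -0.00017554156322816325 0.0031870943699787583
b3 [0.4848 0.2766 0.206 ] ex 0.5581302120739735 yaw 31.531980342362658 0.07726013549443224
pBL [0.557  0.1867 0.042 ] 3.517116722415668e-05 0.57668158187429 -0.11214745760993212
pG [0.4956 0.1546 0.0342] 0.00025539083471211234 0.5074134980732296 -0.10975018362182037
pO [0.6222 0.087  0.043 ] 0.00023493905907596245 0.5842224759970411 -0.23097871523462057
pBR [0.5541 0.0474 0.0341] 9.668951980277081e-05 0.5054624473714279 -0.23186945337327325
well [0.3425 0.2716 0.028 ] 0.4318550013066387 0.06750407175966774
well [0.3734 0.2167 0.028 ] 0.4316538997401801 0.0044651928549656154
well [0.4042 0.1618 0.028 ] 0.43145295077988877 -0.058525848920158975
well [0.4345 0.1065 0.028 ] 0.43054825840246613 -0.121477980269097
well [0.4666 0.0509 0.028 ] 0.4310318573580859 -0.18573208401219965
```

```bash
python3 - <<'E'
from h import *
np.set_printoptions(precision=4,suppress=True)
A=load('wa');B=load('wb')
y=np.radians(29.5);ex=np.array([np.cos(y),np.sin(y),0]);ey=np.array([-np.sin(y),np.cos(y),0])
for n,e in [('b1',((35,29),(80,300))),('b2',((187,29),(218,300))),('b3',((337,35),(353,305)))]:
    P=[at(A,100+x/3,75+v/3,.199) for x,v in e]; print(n,P[0]@ex,P[1]@ex,np.linalg.norm(P[0]-P[1]),(P[0]+P[1])/2)
for p in [(262,437),(383,430),(268,517),(383,516)]:
    w=at(B,p[0]/1.3,(p[1]-299)/1.3+60,.012);print('tray',w,w@ex,w@ey)
s=r.read_state();print(s['ee_pos'],np.degrees(2*np.arctan2(s['eef_rot'][1],s['eef_rot'][0])))
E
```

```text
b1 0.6084408082632419 0.5069473918300881 0.10151170096399113 [0.4294 0.3735 0.199 ]
b2 0.607655283677803 0.5061808018016404 0.10147795578744881 [0.4564 0.3244 0.199 ]
b3 0.6047993910647448 0.5034075330216774 0.10139424235689203 [0.4809 0.2752 0.199 ]
tray [0.4633 0.4248 0.012 ] 0.6123917697025849 0.14155184520268002
tray [0.5505 0.2842 0.012 ] 0.6191133712620052 -0.0237620257004711
tray [0.3625 0.3687 0.012 ] 0.49705690306211386 0.14243183655531969
tray [0.4432 0.2235 0.012 ] 0.49577332962976395 -0.023687157707465132
[0.5275 0.3083 0.4232] 28.565421362819315
```

>>> arm_command:
  moves: [0, 0, 0, -2.9, -2.85, 0.2, 0, 0, -2.85, 0.2, 0, 0, 0, 0, 4, 0, 0, 0, 4, 0, 0, 0, 4, 0, 0, 0, 4.1, 0, 0, 0, 0, 0, 0, 0, 0, 0]
  fingers: 45
  squeeze: 25

```text
time: 3.97
ee_pos: [0.4804, 0.2748, 0.262]
eef_rot: [0.963, 0.271, -0.001, 0.001]
ft_force: [1.0, 1.1, 1.6]
width: 0.041
grip_force: 0.0
```

```bash
cat >> h.py <<'E'
def go(x,y,z,yaw=None):
    s=r.read_state();p=s['ee_pos'];q=s['eef_rot'];a=2*np.arctan2(q[1],q[0])
    t=0 if yaw is None else (np.degrees(a)-yaw+180)%360-180
    b=a-np.radians(t);d=np.array([x,y,z])-p
    print('t',s['time'],'at',np.round(p,4),'yaw',round(np.degrees(a),1),'| turn',round(t,1),'then x %.2f y %.2f z %.2f cm'%tuple(100*np.array([np.cos(b)*d[0]+np.sin(b)*d[1],np.sin(b)*d[0]-np.cos(b)*d[1],-d[2]])))
E
python3 - <<'E'
from h import *
go(.4809,.2752,.171,31.5)
snap('wc'); im=cv2.imread('pics/wc.png');cv2.imwrite('pics/wcv.png',im)
P=np.array([.4809,.2752,.206]);print(proj(load('wc'),P))
E
```

```text
t 3.9667 at [0.4804 0.2748 0.262 ] yaw 31.5 | turn -0.0 then x 0.06 y -0.01 z 9.10 cm
[[276.27666121 232.0180255 ]]
```

View pics/wcv.png

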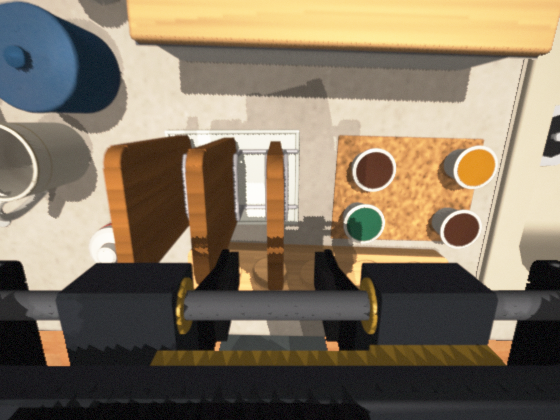

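Board 3 is centred between the fingers (column 276) and square to them, so I'll descend, grip and lift.

>>> arm_command:
  moves: [0, 0, 3, 0, 0, 0, 3, 0, 0, 0, 2, 0, 0, 0, 1.1, 0, 0, 0, 0, 0]

```text
time: 4.43
ee_pos: [0.4812, 0.2765, 0.1715]
eef_rot: [0.962, 0.272, 0.0, -0.0]
ft_force: [-0.8, -0.2, -0.5]
width: 0.0393
grip_force: 0.0
```

>>> arm_command:
  moves: [0, 0, 0, 0, 0, 0, 0, 0, 0, 0, 0, 0, 0, 0, 0, 0, 0, 0, 0, 0, 0, 0, 0, 0]
  fingers: 0

```text
time: 4.93
ee_pos: [0.481, 0.2766, 0.1716]
eef_rot: [0.962, 0.272, 0.001, 0.0]
ft_force: [1.1, 0.2, 3.4]
width: 0.0117
grip_force: 25.0
```

>>> arm_command:
  moves: [0, 0, -1, 0, 0, 0, -2, 0, 0, 0, -2, 0, 0, 0, -2, 0, 0, 0, -2, 0, 0, 0, -1, 0, 0, 0, 0, 0]

```text
time: 5.52
ee_pos: [0.4813, 0.2772, 0.2733]
eef_rot: [0.962, 0.272, 0.002, -0.0]
ft_force: [-0.2, -0.5, -1.5]
width: 0.0119
grip_force: 25.0
```

```bash
python3 - <<'E'
from h import *
y=np.radians(29.5);ex=np.array([np.cos(y),np.sin(y)]);ey=np.array([-np.sin(y),np.cos(y)])
for a,b in [(.590,-.165),(.657,-.165)]:
    p=a*ex+b*ey; print(p); go(p[0],p[1],.26)
    go(p[0],p[1],.26,119.5)
E
```

```text
[0.59475975 0.14692121]
t 5.5167 at [0.4813 0.2772 0.2733] yaw 31.6 | turn 0 then x 2.84 y 17.05 z 1.33 cm
t 5.5167 at [0.4813 0.2772 0.2733] yaw 31.6 | turn -87.9 then x -16.93 y 3.46 z 1.33 cm
[0.65307358 0.17991359]
t 5.5167 at [0.4813 0.2772 0.2733] yaw 31.6 | turn 0 then x 9.53 y 17.29 z 1.33 cm
t 5.5167 at [0.4813 0.2772 0.2733] yaw 31.6 | turn -87.9 then x -16.93 y 10.16 z 1.33 cm
```

>>> arm_command:
  moves: [0.4, 2.2, 0, 0, 0.6, 3.7, 0, 0, 0.6, 3.7, 0, 0, 0.6, 3.7, 0, 0, 0.6, 3.7, 0, 0, 0, 0, 0, -6.8, 0, 0, 0, -6.8, 0, 0, 0, -6.8, 0, 0, 0, -6.8, 0, 0, 0, -6.8, 0, 0, 0, -6.8, 0, 0, 0, -6.8]

```text
time: 6.52
ee_pos: [0.5931, 0.1462, 0.2695]
eef_rot: [0.769, 0.64, -0.001, -0.0]
ft_force: [0.3, 0.4, -0.9]
width: 0.0117
grip_force: 25.0
```

>>> arm_command:
  moves: [0, 0, 0, -6.8, 0, 0, 0, -6.8, 0, 0, 0, -6.8, 0, 0, 0, -6.8, 0, 0, 0, -6.8, 0, 0, 0, -6.4, 0, 0, 0, 0, 0, 0, 0, 0]

```text
time: 7.18
ee_pos: [0.5933, 0.1462, 0.2698]
eef_rot: [0.505, 0.863, -0.0, -0.001]
ft_force: [-1.0, -0.5, -1.6]
width: 0.0116
grip_force: 25.0
```

```bash
python3 - <<'E'
from h import *
go(.6531,.1799,.162,119.5)
snap('side1','side')
print(r.read_state()['joint_positions'])
E
```

```text
t 7.1833 at [0.5933 0.1462 0.2698] yaw 119.4 | turn -0.1 then x -0.01 y 6.87 z 10.78 cm
[ 0.46624605  0.49222652 -1.10497104  1.38311445  0.43579361  1.5276022
 -0.09406946]
```

>>> arm_command:
  moves: [0, 2, 0, 0, 0, 2.9, 0, 0, 0, 2, 0, 0, 0, 0, 2.5, 0, 0, 0, 3, 0, 0, 0, 3, 0, 0, 0, 1.5, 0, 0, 0, 0.6, 0, 0, 0, 0, 0, 0, 0, 0, 0]

```text
time: 8.07
ee_pos: [0.654, 0.1807, 0.1663]
eef_rot: [0.504, 0.864, 0.001, 0.0]
ft_force: [0.4, 0.3, -1.1]
width: 0.0116
grip_force: 25.0
```

>>> arm_command:
  moves: [0, 0, 0.2, 0, 0, 0, 0.2, 0, 0, 0, 0.1, 0, 0, 0, 0, 0]

```text
time: 8.4
ee_pos: [0.6537, 0.1804, 0.1603]
eef_rot: [0.503, 0.864, 0.0, 0.0]
ft_force: [0.3, 0.1, -2.6]
width: 0.0115
grip_force: 25.0
```

>>> arm_command:
  moves: [0, 0, 0.1, 0, 0, 0, 0, 0]

```text
time: 8.57
ee_pos: [0.6536, 0.1804, 0.1589]
eef_rot: [0.503, 0.864, 0.0, 0.0]
ft_force: [0.6, 1.1, -1.6]
width: 0.0118
grip_force: 25.0
```

```bash
python3 - <<'E'
from h import *
go(.6531,.1799,.1556,119.5)
snap('s2','side');snap('w2')
a=cv2.imread('pics/s2.png')[80:300,200:400];b=cv2.imread('pics/w2.png')
z=lambda im,f:cv2.resize(im,None,fx=f,fy=f,interpolation=cv2.INTER_CUBIC)
cv2.imwrite('pics/v3.png',np.hstack([z(a,1.9)[:418],b[:418,:420]]))
E
```

```text
t 8.5667 at [0.6536 0.1804 0.1589] yaw 119.6 | turn 0.1 then x -0.02 y -0.07 z 0.33 cm
```

View pics/v3.png

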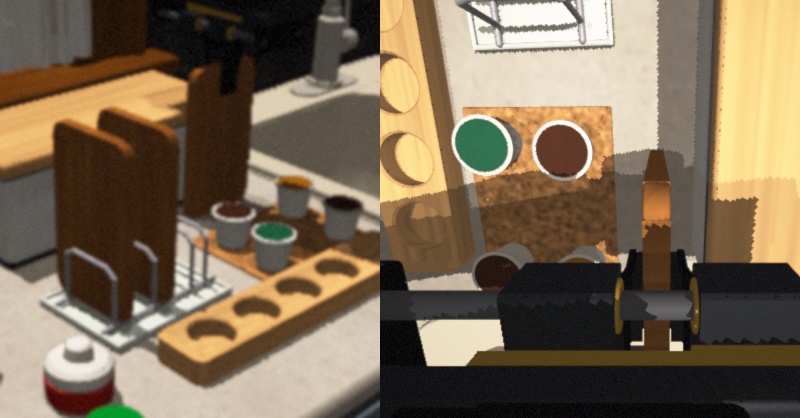

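The side picture shows the board upright in front of the bin. The wrist view shows it parallel to the lid edge with a clear gap. I'll lower it to contact.

>>> arm_command:
  moves: [0, 0, 0.15, 0, 0, 0, 0.1, 0, 0, 0, 0, 0]

```text
time: 8.92
ee_pos: [0.6535, 0.1804, 0.1561]
eef_rot: [0.503, 0.864, -0.0, -0.0]
ft_force: [0.1, -0.1, -2.4]
width: 0.0118
grip_force: 25.0
```

>>> arm_command:
  moves: [0, 0, 0.1, 0, 0, 0, 0, 0]

```text
time: 9.08
ee_pos: [0.6538, 0.1805, 0.1558]
eef_rot: [0.503, 0.864, 0.0, 0.0]
ft_force: [0.7, -0.2, 1.3]
width: 0.0121
grip_force: 25.0
```

>>> arm_command:
  moves: [0, 0, 0.05, 0, 0, 0, 0, 0]

```text
time: 9.25
ee_pos: [0.654, 0.1806, 0.1558]
eef_rot: [0.503, 0.864, 0.0, 0.0]
ft_force: [0.3, -1.0, 4.7]
width: 0.0119
grip_force: 25.0
```

>>> arm_command:
  moves: [0, 0, 0, 0, 0, 0, 0, 0, 0, 0, 0, 0, 0, 0, 0, 0, 0, 0, 0, 0]
  fingers: 60

```text
time: 9.67
ee_pos: [0.6535, 0.1805, 0.1547]
eef_rot: [0.503, 0.864, -0.0, -0.0]
ft_force: [-0.1, 0.4, -0.4]
width: 0.0372
grip_force: 0.0
```

>>> arm_command:
  moves: [0, 0.6, 0, 0, 0, 0.6, 0, 0, 0, 0.4, 0, 0, 0, 0.3, 0, 0, 0, 0.3, 0, 0, 0, 0.3, 0, 0, 0, 0.3, 0, 0, 0, 0.3, 0, 0, 0, 0.3, 0, 0, 0, 0.3, 0, 0, 0, 0.3, 0, 0, 0, 0, 0, 0]

```text
time: 10.67
ee_pos: [0.6887, 0.2005, 0.1549]
eef_rot: [0.503, 0.864, 0.0, -0.0]
ft_force: [0.3, -0.2, -0.1]
width: 0.0522
grip_force: 0.0
```

>>> arm_command:
  moves: [0, 0.3, 0, 0, 0, 0.3, 0, 0, 0, 0.3, 0, 0, 0, 0, 0, 0, 0, 0, 0, 0]

```text
time: 11.08
ee_pos: [0.6962, 0.2048, 0.1548]
eef_rot: [0.503, 0.864, 0.0, -0.0]
ft_force: [0.1, 0.6, 0.5]
width: 0.0519
grip_force: 0.0
```

```bash
python3 - <<'E'
from h import *
print(r.read_state()['ee_pos'])
snap('s3','side');snap('w3')
a=cv2.imread('pics/s3.png')[80:300,200:400];b=cv2.imread('pics/w3.png')
z=lambda im,f:cv2.resize(im,None,fx=f,fy=f,interpolation=cv2.INTER_CUBIC)
cv2.imwrite('pics/v4.png',np.hstack([z(a,1.9)[:418],b[:418,:420]]))
E
```

```text
[0.6962412  0.20480055 0.15484427]
```

View pics/v4.png

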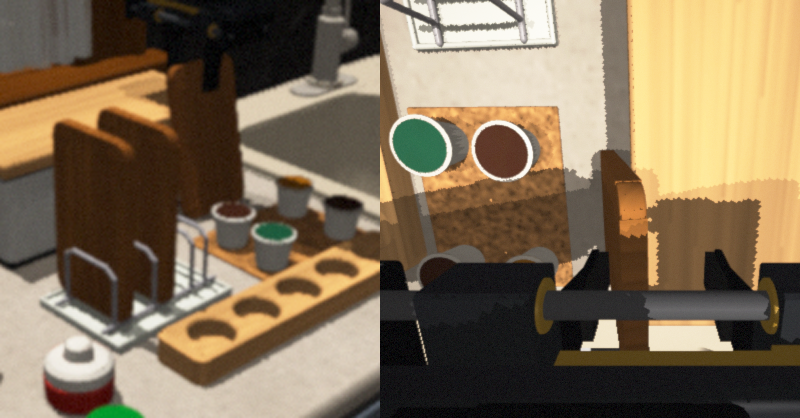

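The board is already leaning back, with its top edge (wrist columns 615-650) over the lid edge. I'll push slightly more and then back off.

>>> arm_command:
  moves: [0, 0.2, 0, 0, 0, 0.2, 0, 0, 0, 0, 0, 0]

```text
time: 11.43
ee_pos: [0.6998, 0.2067, 0.1549]
eef_rot: [0.503, 0.864, -0.0, 0.0]
ft_force: [2.3, 0.1, 0.6]
width: 0.052
grip_force: 0.0
```

>>> arm_command:
  moves: [0, -0.5, 0, 0, 0, 0, -1, 0, 0, 0, -3, 0, 0, 0, -4, 0, 0, 0, -4, 0, 0, 0, -3, 0, 0, 0, 0, 0]

```text
time: 12.02
ee_pos: [0.6959, 0.2054, 0.3136]
eef_rot: [0.503, 0.864, 0.004, 0.003]
ft_force: [0.3, 1.3, 0.2]
width: 0.0523
grip_force: 0.0
```

```bash
python3 - <<'E'
from h import *
go(.4564,.3244,.262,31.5)
snap('s4','side');snap('t4','top');snap('w4')
a=cv2.imread('pics/s4.png')[80:300,200:400];b=cv2.imread('pics/t4.png')[20:240,150:370]
z=lambda im,f:cv2.resize(im,None,fx=f,fy=f,interpolation=cv2.INTER_CUBIC)
cv2.imwrite('pics/v5.png',np.hstack([z(a,1.8),z(b,1.8)]))
E
```

```text
t 12.0167 at [0.6959 0.2054 0.3136] yaw 119.6 | turn 88.1 then x -14.21 y -22.66 z 5.16 cm
```

View pics/v5.png

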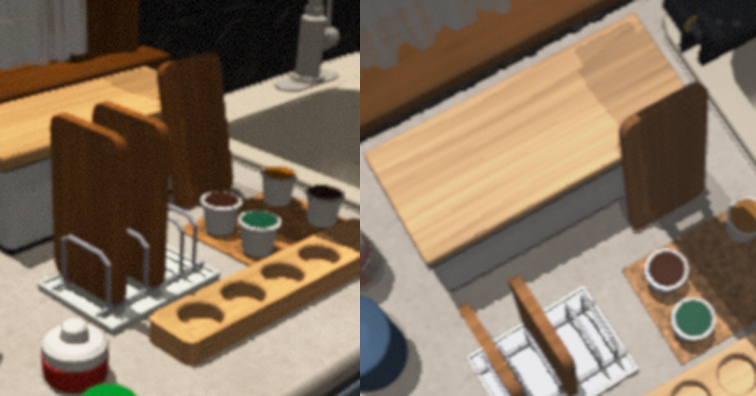

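Board 3 leans squarely at the bin's right end. Next is board 2.

>>> arm_command:
  moves: [0, 0, 0, 7.1, 0, 0, 0, 7.1, 0, 0, 0, 7.1, 0, 0, 0, 7.1, 0, 0, 0, 7.1, 0, 0, 0, 7.1, 0, 0, 0, 7.1, 0, 0, 0, 7.1, 0, 0, 0, 7.1, 0, 0, 0, 7.1, 0, 0, 0, 7.1, 0, 0, 0, 7.1]
  fingers: 45

```text
time: 13.17
ee_pos: [0.6949, 0.2036, 0.3032]
eef_rot: [0.956, 0.293, -0.001, 0.0]
ft_force: [-0.3, -0.1, 0.2]
width: 0.0392
grip_force: 0.0
```

>>> arm_command:
  moves: [0, 0, 0, 2.9, -2, -3.3, 0, 0, -2, -3.3, 0, 0, -2, -3.3, 0, 0, -2, -3.3, 0, 0, -2, -3.3, 0, 0, -2.2, -3.2, 0, 0, -2, -3, 0, 0, 0, 0, 2, 0, 0, 0, 2.2, 0, 0, 0, 0, 0]

```text
time: 14.08
ee_pos: [0.4539, 0.3216, 0.2584]
eef_rot: [0.962, 0.271, -0.003, 0.002]
ft_force: [-0.1, -0.5, -0.8]
width: 0.039
grip_force: 0.0
```

```bash
python3 - <<'E'
from h import *
go(.4569,.3256,.171,31.5)
snap('w5')
E
```

```text
t 14.0833 at [0.4539 0.3216 0.2584] yaw 31.5 | turn 0.0 then x 0.47 y -0.19 z 8.74 cm
```

>>> arm_command:
  moves: [0.4, -0.2, 0, 0, 0, 0, 3, 0, 0, 0, 3, 0, 0, 0, 1.8, 0, 0, 0, 0.9, 0, 0, 0, 0, 0]

```text
time: 14.63
ee_pos: [0.458, 0.327, 0.1749]
eef_rot: [0.963, 0.271, -0.001, 0.0]
ft_force: [-0.3, -0.3, -0.2]
width: 0.0388
grip_force: 0.0
```

>>> arm_command:
  moves: [0, 0, 0, 0, 0, 0, 0, 0, 0, 0, 0, 0, 0, 0, 0, 0, 0, 0, 0, 0, 0, 0, 0, 0]
  fingers: 0

```text
time: 15.13
ee_pos: [0.4583, 0.3274, 0.1765]
eef_rot: [0.962, 0.271, 0.001, 0.0]
ft_force: [0.4, -0.0, 2.4]
width: 0.0121
grip_force: 25.0
```

>>> arm_command:
  moves: [0, 0, -1, 0, 0, 0, -2, 0, 0, 0, -2, 0, 0, 0, -2, 0, 0, 0, -2, 0, 0, 0, -1, 0, 0, 0, 0, 0]

```text
time: 15.72
ee_pos: [0.4585, 0.3281, 0.2783]
eef_rot: [0.962, 0.271, 0.002, -0.0]
ft_force: [-0.7, 0.4, -1.6]
width: 0.0121
grip_force: 25.0
```

```bash
python3 - <<'E'
from h import *
y=np.radians(29.5);ex=np.array([np.cos(y),np.sin(y)]);ey=np.array([-np.sin(y),np.cos(y)])
p=r.read_state()['ee_pos'][:2];print(p@ex,p@ey)
for a,b in [(.590,-.047),(.657,-.047)]:
    p=a*ex+b*ey; print(p); go(p[0],p[1],.26)
    go(p[0],p[1],.26,119.5)
E
```

```text
0.5606459454912139 0.05978786910306528
[0.53665377 0.24962318]
t 15.7167 at [0.4585 0.3281 0.2783] yaw 31.5 | turn 0 then x 2.56 y 10.77 z 1.83 cm
t 15.7167 at [0.4585 0.3281 0.2783] yaw 31.5 | turn -88.0 then x -10.68 y 2.94 z 1.83 cm
[0.5949676  0.28261556]
t 15.7167 at [0.4585 0.3281 0.2783] yaw 31.5 | turn 0 then x 9.26 y 11.01 z 1.83 cm
t 15.7167 at [0.4585 0.3281 0.2783] yaw 31.5 | turn -88.0 then x -10.68 y 9.64 z 1.83 cm
```

>>> arm_command:
  moves: [0.4, 2.2, 0, 0, 0.8, 3.2, 0, 0, 0.8, 3.2, 0, 0, 0.6, 2.2, 0, 0, 0, 0, 0, -6.8, 0, 0, 0, -6.8, 0, 0, 0, -6.8, 0, 0, 0, -6.8, 0, 0, 0, -6.8, 0, 0, 0, -6.8, 0, 0, 0, -6.8, 0, 0, 0, -6.8]

```text
time: 16.72
ee_pos: [0.5362, 0.2485, 0.2745]
eef_rot: [0.73, 0.684, -0.001, -0.0]
ft_force: [1.0, -0.8, -1.6]
width: 0.0118
grip_force: 25.0
```

>>> arm_command:
  moves: [0, 0, 0, -6.8, 0, 0, 0, -6.8, 0, 0, 0, -6.8, 0, 0, 0, -6.8, 0, 0, 0, -6.4, 0, 0, 0, 0, 0, 0, 0, 0]

```text
time: 17.3
ee_pos: [0.5363, 0.2486, 0.2749]
eef_rot: [0.505, 0.863, -0.0, -0.001]
ft_force: [-0.3, -0.3, -2.4]
width: 0.0116
grip_force: 25.0
```

```bash
python3 - <<'E'
from h import *
go(.5950,.2826,.1605,119.5)
E
```

```text
t 17.3 at [0.5363 0.2486 0.2749] yaw 119.3 | turn -0.2 then x 0.07 y 6.78 z 11.44 cm
```

>>> arm_command:
  moves: [0, 2, 0, -0.2, 0, 2.7, 0, 0, 0, 2, 0, 0, 0, 0, 2.5, 0, 0, 0, 3, 0, 0, 0, 3, 0, 0, 0, 1.5, 0, 0, 0, 0.8, 0, 0, 0, 0, 0, 0, 0, 0, 0]

```text
time: 18.13
ee_pos: [0.5952, 0.2823, 0.1691]
eef_rot: [0.503, 0.864, 0.0, 0.0]
ft_force: [0.6, 0.4, -1.7]
width: 0.0116
grip_force: 25.0
```

>>> arm_command:
  moves: [0, 0, 0.15, 0, 0, 0, 0.1, 0, 0, 0, 0, 0]

```text
time: 18.38
ee_pos: [0.5952, 0.2822, 0.1663]
eef_rot: [0.502, 0.865, 0.001, 0.0]
ft_force: [1.1, 0.4, -1.1]
width: 0.0117
grip_force: 25.0
```

>>> arm_command:
  moves: [0, 0, 0.1, 0, 0, 0, 0.05, 0, 0, 0, 0, 0]

```text
time: 18.63
ee_pos: [0.5949, 0.2819, 0.164]
eef_rot: [0.502, 0.865, -0.0, 0.0]
ft_force: [-0.5, 0.5, -1.6]
width: 0.0119
grip_force: 25.0
```

>>> arm_command:
  moves: [0, 0, 0.15, 0, 0, 0, 0.1, 0, 0, 0, 0, 0]

```text
time: 18.88
ee_pos: [0.5948, 0.2818, 0.1611]
eef_rot: [0.502, 0.865, -0.0, -0.0]
ft_force: [-0.5, 0.6, -1.5]
width: 0.0123
grip_force: 25.0
```

>>> arm_command:
  moves: [0, 0, 0.1, 0, 0, 0, 0, 0]

```text
time: 19.05
ee_pos: [0.5951, 0.282, 0.1607]
eef_rot: [0.502, 0.865, 0.0, 0.0]
ft_force: [0.7, -0.5, 1.0]
width: 0.0116
grip_force: 25.0
```

>>> arm_command:
  moves: [0, 0, 0.05, 0, 0, 0, 0, 0]

```text
time: 19.22
ee_pos: [0.5952, 0.2821, 0.1607]
eef_rot: [0.502, 0.865, 0.0, 0.0]
ft_force: [0.6, -1.1, 4.2]
width: 0.0114
grip_force: 25.0
```

>>> arm_command:
  moves: [0, 0, 0, 0, 0, 0, 0, 0, 0, 0, 0, 0, 0, 0, 0, 0, 0, 0, 0, 0, 0, 0, 0, 0, 0, 0, 0, 0]
  fingers: 60

```text
time: 19.8
ee_pos: [0.5948, 0.282, 0.1598]
eef_rot: [0.502, 0.865, -0.0, -0.0]
ft_force: [0.2, 0.1, 0.0]
width: 0.0482
grip_force: 0.0
```

>>> arm_command:
  moves: [0, 0.6, 0, 0, 0, 0.6, 0, 0, 0, 0.4, 0, 0, 0, 0.3, 0, 0, 0, 0.3, 0, 0, 0, 0.3, 0, 0, 0, 0.3, 0, 0, 0, 0.3, 0, 0, 0, 0.3, 0, 0, 0, 0.3, 0, 0, 0, 0.3, 0, 0, 0, 0.3, 0, 0]

```text
time: 20.8
ee_pos: [0.6325, 0.3034, 0.1599]
eef_rot: [0.502, 0.865, -0.0, 0.0]
ft_force: [-0.5, -0.3, -0.2]
width: 0.0522
grip_force: 0.0
```

>>> arm_command:
  moves: [0, 0.3, 0, 0, 0, 0.3, 0, 0, 0, 0.2, 0, 0, 0, 0.2, 0, 0, 0, 0.1, 0, 0, 0, 0, 0, 0]

```text
time: 21.3
ee_pos: [0.6418, 0.3088, 0.1599]
eef_rot: [0.502, 0.865, 0.0, -0.0]
ft_force: [0.2, -0.5, 0.1]
width: 0.0522
grip_force: 0.0
```

>>> arm_command:
  moves: [0, -0.5, 0, 0, 0, 0, -1, 0, 0, 0, -3, 0, 0, 0, -4, 0, 0, 0, -4, 0, 0, 0, -3, 0, 0, 0, 0, 0]

```text
time: 21.88
ee_pos: [0.6378, 0.3076, 0.3185]
eef_rot: [0.502, 0.865, 0.004, 0.002]
ft_force: [-0.4, 0.7, 0.1]
width: 0.0522
grip_force: 0.0
```

```bash
python3 - <<'E'
from h import *
snap('s6','side');snap('t6','top');snap('w6')
go(.4310,.3720,.262,31.5)
E
```

```text
t 22.0333 at [0.6372 0.3062 0.3104] yaw 119.7 | turn 88.2 then x -14.14 y -16.38 z 4.84 cm
```

>>> arm_command:
  moves: [0, 0, 0, 7.1, 0, 0, 0, 7.1, 0, 0, 0, 7.1, 0, 0, 0, 7.1, 0, 0, 0, 7.1, 0, 0, 0, 7.1, 0, 0, 0, 7.1, 0, 0, 0, 7.1, 0, 0, 0, 7.1, 0, 0, 0, 7.1, 0, 0, 0, 7.1, 0, 0, 0, 7.1]
  fingers: 45

```text
time: 23.03
ee_pos: [0.637, 0.3056, 0.3083]
eef_rot: [0.956, 0.293, -0.001, 0.0]
ft_force: [0.1, 0.0, 0.1]
width: 0.0389
grip_force: 0.0
```

>>> arm_command:
  moves: [0, 0, 0, 3, -2.4, -2.7, 0, 0, -2.4, -2.8, 0, 0, -2.4, -2.8, 0, 0, -2.4, -2.8, 0, 0, -2.4, -2.8, 0, 0, -2.1, -2.5, 0, 0, 0, 0, 2, 0, 0, 0, 2, 0, 0, 0, 0.8, 0, 0, 0, 0, 0, 0, 0, 0, 0]

```text
time: 24.03
ee_pos: [0.4317, 0.3718, 0.2615]
eef_rot: [0.963, 0.271, -0.001, 0.0]
ft_force: [-0.0, 0.2, 0.6]
width: 0.0393
grip_force: 0.0
```

```bash
python3 - <<'E'
from h import *
go(.4294,.3737,.171,31.5)
snap('w7')
a=cv2.imread('pics/w7.png');b=cv2.imread('pics/t6.png')[20:240,150:370];c=cv2.imread('pics/s6.png')[80:300,200:400]
o=np.zeros((420,800,3),np.uint8);o[:,:560]=a;o[:220,570:790]=b;o[220:,580:780]=c[:200]
cv2.imwrite('pics/v6.png',o)
E
```

```text
t 24.0333 at [0.4317 0.3718 0.2615] yaw 31.4 | turn -0.1 then x -0.09 y -0.28 z 9.05 cm
```

View pics/v6.png

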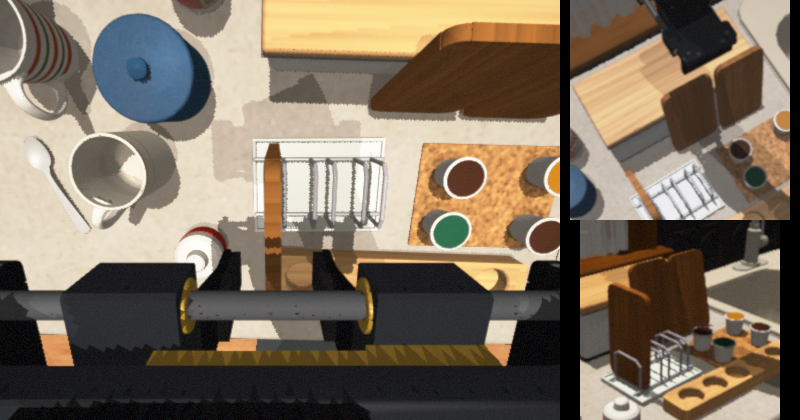

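Boards 2 and 3 lean side by side with a gap (wrist picture near (462,112)). Board 1's top is at column 272 and the finger centre at 276, so I'll shift slightly, then grip.

>>> arm_command:
  moves: [-0.3, -0.3, 0, 0, 0, 0, 3, 0, 0, 0, 3, 0, 0, 0, 2.1, 0, 0, 0, 0.9, 0, 0, 0, 0, 0, 0, 0, 0, 0]

```text
time: 24.67
ee_pos: [0.4276, 0.3739, 0.1731]
eef_rot: [0.962, 0.271, 0.0, -0.0]
ft_force: [0.1, 0.0, 0.4]
width: 0.039
grip_force: 0.0
```

>>> arm_command:
  moves: [0, 0, 0, 0, 0, 0, 0, 0, 0, 0, 0, 0, 0, 0, 0, 0, 0, 0, 0, 0, 0, 0, 0, 0]
  fingers: 0

```text
time: 25.17
ee_pos: [0.4276, 0.3734, 0.1722]
eef_rot: [0.963, 0.271, 0.0, 0.0]
ft_force: [0.4, -1.3, 2.1]
width: 0.0121
grip_force: 25.0
```

>>> arm_command:
  moves: [0, 0, -1, 0, 0, 0, -2, 0, 0, 0, -2, 0, 0, 0, -2, 0, 0, 0, -2, 0, 0, 0, -1, 0, 0, 0, 0, 0]

```text
time: 25.75
ee_pos: [0.4278, 0.3743, 0.2744]
eef_rot: [0.962, 0.271, 0.002, -0.001]
ft_force: [-0.4, 1.0, -1.5]
width: 0.0121
grip_force: 25.0
```

```bash
python3 - <<'E'
from h import *
y=np.radians(29.5);ex=np.array([np.cos(y),np.sin(y)]);ey=np.array([-np.sin(y),np.cos(y)])
p=r.read_state()['ee_pos'][:2];print(p@ex,p@ey)
for a,b in [(.590,.069),(.657,.069)]:
    p=a*ex+b*ey; print(p); go(p[0],p[1],.26)
    go(p[0],p[1],.26,119.5)
E
```

```text
0.5566442848572539 0.11506720551460618
[0.47953263 0.35058444]
t 25.75 at [0.4278 0.3743 0.2744] yaw 31.5 | turn 0 then x 3.17 y 4.72 z 1.44 cm
t 25.75 at [0.4278 0.3743 0.2744] yaw 31.5 | turn -88.0 then x -4.61 y 3.34 z 1.44 cm
[0.53784647 0.38357682]
t 25.75 at [0.4278 0.3743 0.2744] yaw 31.5 | turn 0 then x 9.87 y 4.95 z 1.44 cm
t 25.75 at [0.4278 0.3743 0.2744] yaw 31.5 | turn -88.0 then x -4.61 y 10.04 z 1.44 cm
```

>>> arm_command:
  moves: [1, 1.5, 0, 0, 1.2, 1.7, 0, 0, 1, 1.5, 0, 0, 0, 0, 0, -6.8, 0, 0, 0, -6.8, 0, 0, 0, -6.8, 0, 0, 0, -6.8, 0, 0, 0, -6.8, 0, 0, 0, -6.8, 0, 0, 0, -6.8, 0, 0, 0, -6.8, 0, 0, 0, -6.8]

```text
time: 26.75
ee_pos: [0.4797, 0.3492, 0.2707]
eef_rot: [0.688, 0.725, -0.001, -0.0]
ft_force: [0.4, -0.5, -2.6]
width: 0.0119
grip_force: 25.0
```

>>> arm_command:
  moves: [0, 0, 0, -6.8, 0, 0, 0, -6.8, 0, 0, 0, -6.8, 0, 0, 0, -6.4, 0, 0, 0, 0, 0, 0, 0, 0]

```text
time: 27.25
ee_pos: [0.4796, 0.3494, 0.2709]
eef_rot: [0.506, 0.863, -0.001, -0.001]
ft_force: [0.1, -1.4, -0.4]
width: 0.0116
grip_force: 25.0
```

```bash
python3 - <<'E'
from h import *
go(.5383,.3827,.1562,119.5)
E
```

```text
t 27.25 at [0.4796 0.3494 0.2709] yaw 119.3 | turn -0.2 then x 0.00 y 6.75 z 11.47 cm
```

>>> arm_command:
  moves: [0, 2, 0, -0.2, 0, 2.7, 0, 0, 0, 2, 0, 0, 0, 0, 2.5, 0, 0, 0, 3, 0, 0, 0, 3, 0, 0, 0, 1.5, 0, 0, 0, 0.8, 0, 0, 0, 0, 0, 0, 0, 0, 0]

```text
time: 28.08
ee_pos: [0.5378, 0.3835, 0.1651]
eef_rot: [0.503, 0.864, 0.001, 0.0]
ft_force: [0.7, 0.1, -1.5]
width: 0.0117
grip_force: 25.0
```

>>> arm_command:
  moves: [0, 0, 0.15, 0, 0, 0, 0.15, 0, 0, 0, 0.15, 0, 0, 0, 0.1, 0, 0, 0, 0, 0, 0, 0, 0, 0]

```text
time: 28.58
ee_pos: [0.5375, 0.3832, 0.1585]
eef_rot: [0.502, 0.865, 0.0, 0.0]
ft_force: [0.1, 0.1, -2.3]
width: 0.0117
grip_force: 25.0
```

>>> arm_command:
  moves: [0, 0, 0.1, 0, 0, 0, 0.1, 0, 0, 0, 0, 0]

```text
time: 28.83
ee_pos: [0.5376, 0.3832, 0.1565]
eef_rot: [0.502, 0.865, 0.0, 0.0]
ft_force: [-0.1, -0.3, -0.8]
width: 0.0118
grip_force: 25.0
```

>>> arm_command:
  moves: [0, 0, 0.1, 0, 0, 0, 0, 0]

```text
time: 29.0
ee_pos: [0.5379, 0.3833, 0.1564]
eef_rot: [0.502, 0.865, 0.001, 0.0]
ft_force: [0.7, -1.0, 5.4]
width: 0.012
grip_force: 25.0
```

>>> arm_command:
  moves: [0, 0, 0, 0, 0, 0, 0, 0, 0, 0, 0, 0, 0, 0, 0, 0, 0, 0, 0, 0, 0, 0, 0, 0, 0, 0, 0, 0]
  fingers: 60

```text
time: 29.58
ee_pos: [0.5374, 0.3832, 0.1554]
eef_rot: [0.502, 0.865, -0.0, 0.0]
ft_force: [0.3, -0.8, 0.0]
width: 0.0486
grip_force: 0.0
```

>>> arm_command:
  moves: [0, 0.6, 0, 0, 0, 0.6, 0, 0, 0, 0.4, 0, 0, 0, 0.3, 0, 0, 0, 0.3, 0, 0, 0, 0.3, 0, 0, 0, 0.3, 0, 0, 0, 0.3, 0, 0, 0, 0.3, 0, 0, 0, 0.3, 0, 0, 0, 0.3, 0, 0, 0, 0.3, 0, 0]

```text
time: 30.58
ee_pos: [0.5751, 0.4045, 0.1554]
eef_rot: [0.502, 0.865, -0.0, 0.0]
ft_force: [0.4, -0.1, -0.3]
width: 0.052
grip_force: 0.0
```

>>> arm_command:
  moves: [0, 0.3, 0, 0, 0, 0.3, 0, 0, 0, 0.2, 0, 0, 0, 0.2, 0, 0, 0, 0.1, 0, 0, 0, 0, 0, 0]

```text
time: 31.08
ee_pos: [0.5841, 0.4099, 0.1552]
eef_rot: [0.502, 0.865, -0.0, -0.0]
ft_force: [-1.6, -1.1, 0.2]
width: 0.0523
grip_force: 0.7
```

>>> arm_command:
  moves: [0, -0.5, 0, 0, 0, 0, -1, 0, 0, 0, -3, 0, 0, 0, -4, 0, 0, 0, -4, 0, 0, 0, -3, 0, 0, 0, 0, 0, 0, 0, 0, 0]

```text
time: 31.75
ee_pos: [0.58, 0.4083, 0.3086]
eef_rot: [0.502, 0.865, 0.002, 0.001]
ft_force: [0.1, 0.7, -0.6]
width: 0.0521
grip_force: 0.0
```

```bash
python3 - <<'E'
from h import *
go(.46,.1823,.42,29)
E
```

```text
t 31.75 at [0.58   0.4083 0.3086] yaw 119.7 | turn 90.7 then x -21.45 y 13.94 z -11.14 cm
```

>>> arm_command:
  moves: [0, 0, -0.9, 7, 0, 0, -0.9, 7, 0, 0, -0.9, 7, 0, 0, -0.9, 7, 0, 0, -0.9, 7, 0, 0, -0.9, 7, 0, 0, -0.9, 7, 0, 0, -0.9, 7, 0, 0, -0.9, 7, 0, 0, -0.9, 7, 0, 0, -0.9, 7, 0, 0, -0.9, 7]
  fingers: 85

```text
time: 32.75
ee_pos: [0.5799, 0.4071, 0.4128]
eef_rot: [0.953, 0.304, -0.001, 0.0]
ft_force: [0.5, 0.5, -0.2]
width: 0.0738
grip_force: 0.0
```

>>> arm_command:
  moves: [0, 0, 0, 6.5, -3, 2, 0, 0, -3, 2, 0, 0, -3, 2, 0, 0, -3, 2, 0, 0, -3, 2, 0, 0, -3, 2, 0, 0, -3.2, 2, 0, 0, 0, 0, 0, 0, 0, 0, 0, 0, 0, 0, 0, 0]

```text
time: 33.67
ee_pos: [0.4631, 0.1817, 0.4131]
eef_rot: [0.968, 0.252, -0.0, 0.0]
ft_force: [0.6, 1.1, 0.0]
width: 0.0738
grip_force: 0.0
```

```bash
python3 - <<'E'
from h import *
snap('w8');snap('s8','side');snap('t8','top')
print(r.read_state()['ee_pos'],r.read_state()['eef_rot'],r.read_state()['time'])
z=lambda im,f:cv2.resize(im,None,fx=f,fy=f,interpolation=cv2.INTER_CUBIC)
a=z(cv2.imread('pics/w8.png')[0:250],1.42);b=z(cv2.imread('pics/t8.png')[30:180,150:400],1.6);c=z(cv2.imread('pics/s8.png')[90:240,180:400],1.6)
o=np.zeros((600,800,3),np.uint8);o[:a.shape[0],:a.shape[1]]=a[:,:800];o[358:598,:400]=b[:240,:400];o[358:598,410:762]=c[:240]
cv2.imwrite('pics/v7.png',o)
E
```

```text
[0.46323358 0.18295721 0.41285817] [ 9.67460031e-01  2.53022942e-01 -5.32858417e-04 -4.42481684e-04] 33.8167
```

View pics/v7.png

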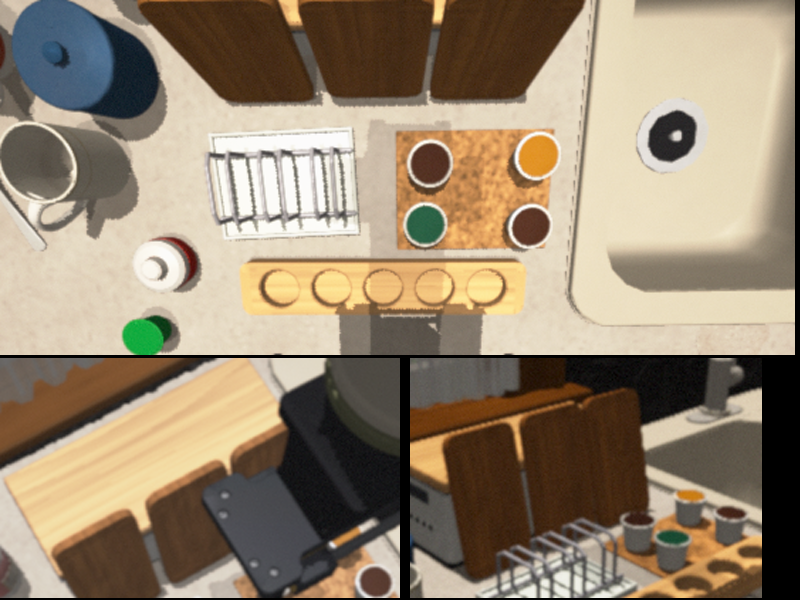

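All three boards lean side by side with visible gaps, with bottom edges on row 100 of the wrist view at columns 225-314, 330-405 and 430-525. Next I'll measure the pods and the block.

```bash
cat >> h.py <<'E'
def blockshift(ref,new): # template shifts of the two block ends in the side picture
    a=cv2.imread(f'pics/{ref}.png');b=cv2.imread(f'pics/{new}.png');o=[]
    for (u0,u1,v0,v1) in [(284,330,235,279),(385,422,200,235)]:
        t=a[v0:v1,u0:u1];m=40;w=b[max(0,v0-m):v1+m,max(0,u0-m):u1+m]
        k=cv2.matchTemplate(w,t,cv2.TM_CCOEFF_NORMED);_,s,_,l=cv2.minMaxLoc(k);o.append((l[0]-m,l[1]-m,round(float(s),2)))
    return o
E
python3 - <<'E'
from h import *
np.set_printoptions(precision=4,suppress=True)
W=load('w8');im=cv2.imread('pics/w8.png')
print(blockshift('s2','s8'),blockshift('s8','s8'))
y=np.radians(29.5);ex=np.array([np.cos(y),np.sin(y),0]);ey=np.array([-np.sin(y),np.cos(y),0])
g=cv2.cvtColor(im,cv2.COLOR_BGR2HSV)
for n,(u,v) in dict(BL=(430,164),G=(425,225),O=(537,156),BR=(530,227)).items():
    u/=1.42;v/=1.42
    u0,v0=int(u)-24,int(v)-24
    p=im[v0:v0+48,u0:u0+48].astype(int); c=p[22:27,22:27].reshape(-1,3).mean(0)
    m=(np.abs(p-c).sum(2)<70).astype(np.uint8)
    k,l,st,ce=cv2.connectedComponentsWithStats(m);i=l[24,24]
    cu,cv=ce[i]+[u0,v0]
    q=at(W,cu,cv,.045);print(n,(u,v),(cu,cv),st[i],q,q@ex,q@ey)
ws=np.array([at(W,a/1.42,b/1.42,.028) for a,b in [(281,287),(332,287),(384,287),(435,287),(487,286)]])
k=np.arange(5)-2; sl=(k@ws)/10; c=ws.mean(0); d=sl/np.linalg.norm(sl); print('block',c,'spacing',np.linalg.norm(sl),'yaw',np.degrees(np.arctan2(d[0],-d[1])))
for j in k: print('well',j+3,c+d*.064*j)
E
```

```text
[(0, 0, 0.93), (-40, 21, 0.42)] [(0, 0, 1.0), (0, 0, 1.0)]
BL (302.81690140845075, 115.49295774647888) (np.float64(302.4792792792793), np.float64(114.76576576576576)) [ 12  11  26  27 555] [0.5579 0.1875 0.045 ] 0.5778823306999042 -0.11149874533645639
G (299.29577464788736, 158.45070422535213) (np.float64(299.07370517928285), np.float64(157.90637450199205)) [ 12  11  25  26 502] [0.4972 0.1583 0.045 ] 0.510695428804318 -0.10703885272374562
O (378.16901408450707, 109.85915492957747) (np.float64(378.635593220339), np.float64(109.43898305084745)) [ 12  11  26  28 590] [0.6227 0.0874 0.045 ] 0.585038246418589 -0.2306027396285804
BR (373.23943661971833, 159.85915492957747) (np.float64(373.42094455852157), np.float64(159.0677618069815)) [ 12  12  25  25 487] [0.5547 0.0512 0.045 ] 0.507990506458755 -0.22852568500113854
block [0.4055 0.1619 0.028 ] spacing 0.0635263945509698 yaw 29.33875351588948
well 1 [0.3428 0.2735 0.028 ]
well 2 [0.3741 0.2177 0.028 ]
well 3 [0.4055 0.1619 0.028 ]
well 4 [0.4368 0.1061 0.028 ]
well 5 [0.4682 0.0503 0.028 ]
```

```bash
python3 - <<'E'
from h import *
go(.4972,.1583,.10,29.5)
E
```

```text
t 33.8167 at [0.4632 0.183  0.4129] yaw 29.3 | turn -0.2 then x 1.74 y 3.82 z 31.29 cm
```

>>> arm_command:
  moves: [0.9, 1.9, 0, -0.2, 0.8, 1.9, 0, 0, 0, 0, 4, 0, 0, 0, 4, 0, 0, 0, 4, 0, 0, 0, 4, 0, 0, 0, 4, 0, 0, 0, 4, 0, 0, 0, 4, 0, 0, 0, 3, 0, 0, 0, 0, 0, 0, 0, 0, 0]
  squeeze: 8

```text
time: 34.82
ee_pos: [0.4957, 0.158, 0.1027]
eef_rot: [0.967, 0.255, -0.002, -0.001]
ft_force: [0.8, -0.5, 1.1]
width: 0.0738
grip_force: 0.0
```

```bash
python3 - <<'E'
from h import *
go(.4972,.1583,.032,29.5)
snap('w9');print(proj(load('w9'),[.4972,.1583,.045]))
s=cv2.imread('pics/w9.png');cv2.imwrite('pics/w9v.png',s)
E
```

```text
t 34.8167 at [0.4957 0.158  0.1027] yaw 29.5 | turn 0.0 then x 0.14 y 0.05 z 7.07 cm
[[277.41114139 230.24225021]]
```

View pics/w9v.png

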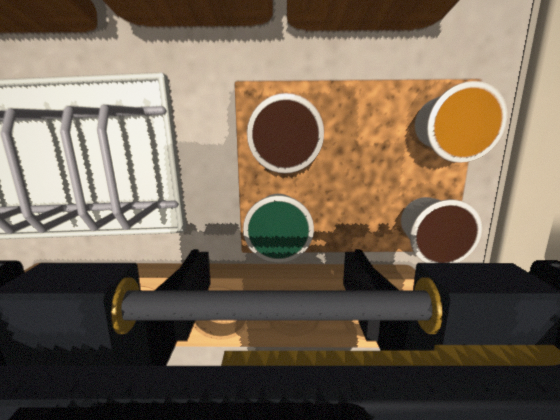

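The green pod's rim is centred at (278,228), and the prediction was (277,230), so it is where I measured it. I'll descend and grip.

>>> arm_command:
  moves: [0.1, 0, 2, 0, 0, 0, 2, 0, 0, 0, 2, 0, 0, 0, 1, 0, 0, 0, 0, 0, 0, 0, 0, 0]

```text
time: 35.37
ee_pos: [0.4985, 0.1581, 0.035]
eef_rot: [0.967, 0.254, 0.001, -0.0]
ft_force: [1.0, -0.2, 1.0]
width: 0.0742
grip_force: 0.0
```

>>> arm_command:
  moves: [0, 0, 0, 0, 0, 0, 0, 0, 0, 0, 0, 0, 0, 0, 0, 0, 0, 0, 0, 0]
  fingers: 30

```text
time: 35.78
ee_pos: [0.4978, 0.1575, 0.0339]
eef_rot: [0.967, 0.254, 0.0, 0.0]
ft_force: [-0.3, -0.4, 2.9]
width: 0.0496
grip_force: 8.0
```

>>> arm_command:
  moves: [0, 0, -1, 0, 0, 0, -2, 0, 0, 0, -3, 0, 0, 0, -3, 0, 0, 0, 0, 0]

```text
time: 36.2
ee_pos: [0.5002, 0.159, 0.1296]
eef_rot: [0.967, 0.254, 0.004, 0.0]
ft_force: [1.2, 1.0, -0.7]
width: 0.0495
grip_force: 8.0
```

```bash
python3 - <<'E'
from h import *
snap('s10','side');print(blockshift('s4','s10'),r.read_state()['width'])
go(.4368,.1061,.07,119.4)
E
```

```text
[(0, 0, 0.93), (-22, 12, 0.55)] 0.04959586767250661
t 36.25 at [0.4994 0.1583 0.1271] yaw 29.4 | turn -90.0 then x -1.47 y -8.01 z 5.71 cm
```

>>> arm_command:
  moves: [0, 0, 0, -7, 0, 0, 0, -7, 0, 0, 0, -7, 0, 0, 0, -7, 0, 0, 0, -7, 0, 0, 0, -7, 0, 0, 0, -7, 0, 0, 0, -7, 0, 0, 0, -7, 0, 0, 0, -7, 0, 0, 0, -7, 0, 0, 0, -7]

```text
time: 37.25
ee_pos: [0.4971, 0.1573, 0.1231]
eef_rot: [0.546, 0.837, -0.0, -0.0]
ft_force: [0.4, -1.2, -0.2]
width: 0.0497
grip_force: 8.0
```

>>> arm_command:
  moves: [0, 0, 0, -6, -0.5, -2.6, 0, 0, -0.5, -2.8, 0, 0, -0.5, -2.6, 0, 0, 0, 0, 2, 0, 0, 0, 2.5, 0, 0, 0, 1, 0, 0, 0, 0, 0, 0, 0, 0, 0]

```text
time: 38.0
ee_pos: [0.4348, 0.1058, 0.0684]
eef_rot: [0.504, 0.864, 0.0, -0.001]
ft_force: [1.0, -0.0, 1.0]
width: 0.0491
grip_force: 8.0
```

```bash
python3 - <<'E'
from h import *
go(.4368,.1061,.039,119.4)
snap('w11');snap('s11','side');print(blockshift('s4','s11'))
z=lambda im,f:cv2.resize(im,None,fx=f,fy=f,interpolation=cv2.INTER_CUBIC)
a=cv2.imread('pics/w11.png');b=z(cv2.imread('pics/s11.png')[150:290,280:440],1.5)
W=load('w11')
for n,p in dict(w1=[.3428,.2735,.028],w2=[.3741,.2177,.028],w3=[.4055,.1619,.028],w4=[.4368,.1061,.028]).items(): print(n,proj(W,p))
o=np.zeros((420,800,3),np.uint8);o[:,:560]=a;o[:210,560:800]=b
cv2.imwrite('pics/v8.png',o)
E
```

```text
t 38.0 at [0.4348 0.1058 0.0684] yaw 119.5 | turn 0.1 then x -0.07 y 0.19 z 2.94 cm
[(0, 0, 0.93), (-19, 10, 0.76)]
w1 [[ 280.68464255 -112.93680307]]
w2 [[279.99570135  28.89182055]]
w3 [[279.57213964 145.12432804]]
w4 [[279.0899507  241.97989549]]
```

View pics/v8.png

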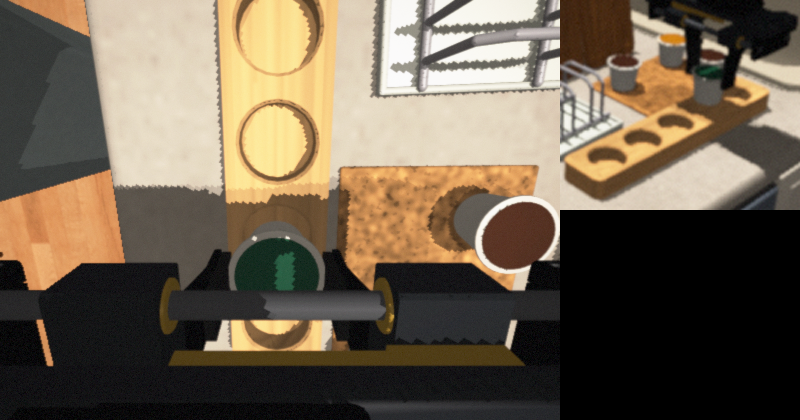

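The pod is held level above well 4, and wells 2 and 3 are at (278,27) and (277,141), within about 2 mm of the prediction. I'll correct for that and insert.

>>> arm_command:
  moves: [0.1, 0.1, 0, 0, 0, 0, 0.8, 0, 0, 0, 0.8, 0, 0, 0, 0.6, 0, 0, 0, 0.4, 0, 0, 0, 0, 0, 0, 0, 0, 0]

```text
time: 38.68
ee_pos: [0.4353, 0.1067, 0.0421]
eef_rot: [0.504, 0.863, -0.0, -0.0]
ft_force: [0.3, 0.5, -0.9]
width: 0.0496
grip_force: 8.0
```

>>> arm_command:
  moves: [0, 0, 0.15, 0, 0, 0, 0.1, 0, 0, 0, 0, 0]

```text
time: 38.93
ee_pos: [0.4356, 0.1065, 0.0399]
eef_rot: [0.505, 0.863, -0.0, 0.0]
ft_force: [0.2, -0.0, 0.7]
width: 0.0498
grip_force: 8.0
```

>>> arm_command:
  moves: [0, 0, 0.1, 0, 0, 0, 0, 0]

```text
time: 39.1
ee_pos: [0.4356, 0.1064, 0.0389]
eef_rot: [0.505, 0.863, -0.0, 0.0]
ft_force: [0.1, -0.5, -0.1]
width: 0.0497
grip_force: 8.0
```

>>> arm_command:
  moves: [0, 0, 0.1, 0, 0, 0, 0, 0]

```text
time: 39.27
ee_pos: [0.4356, 0.1065, 0.0379]
eef_rot: [0.505, 0.863, 0.0, 0.0]
ft_force: [0.5, -1.0, -0.3]
width: 0.0501
grip_force: 8.0
```

>>> arm_command:
  moves: [0, 0, 0, 0, 0, 0, 0, 0, 0, 0, 0, 0, 0, 0, 0, 0]
  fingers: 85

```text
time: 39.6
ee_pos: [0.4356, 0.1065, 0.0379]
eef_rot: [0.505, 0.863, -0.0, 0.0]
ft_force: [0.3, -0.7, -0.0]
width: 0.0682
grip_force: 0.0
```

>>> arm_command:
  moves: [0, 0, -2, 0, 0, 0, -3, 0, 0, 0, -3, 0, 0, 0, -2, 0, 0, 0, 0, 0, 0, 0, 0, 0]

```text
time: 40.1
ee_pos: [0.4363, 0.1063, 0.1387]
eef_rot: [0.505, 0.863, 0.0, 0.001]
ft_force: [0.0, -0.7, -0.1]
width: 0.074
grip_force: 0.0
```

```bash
python3 - <<'E'
from h import *
go(.5579,.1875,.12,29.5)
snap('s12','side');print(blockshift('s4','s12'))
# seated check: where would the foil centre be in the side view if seated / not
S=cam('side');im=cv2.imread('pics/s12.png');hs=cv2.cvtColor(im,cv2.COLOR_BGR2HSV)
m=cv2.inRange(hs,(65,90,25),(95,255,160));k,l,st,ce=cv2.connectedComponentsWithStats(m)
print([(st[i][4],ce[i].round(1)) for i in range(1,k) if st[i][4]>40])
for z in (.049,.054): print(z,proj(S,[.4360,.1064,z]))
E
```

```text
t 40.1 at [0.4363 0.1063 0.1387] yaw 119.4 | turn 89.9 then x 14.58 y -1.08 z 1.87 cm
[(0, 0, 0.93), (-19, 10, 0.59)]
[(np.int32(111), array([378. , 211.6])), (np.int32(423), array([261.3, 317. ]))]
0.049 [[377.54225115 210.97890874]]
0.054 [[377.8154914 208.8174394]]
```

The green foil is at side-view pixel (378,211.6), and a seated pod would be at (377.5,211.0), so it is fully down. Next is the left brown pod.

>>> arm_command:
  moves: [0, 0, 0, 7, 0, 0, 0, 7, 0, 0, 0, 7, 0, 0, 0, 7, 0, 0, 0, 7, 0, 0, 0, 7, 0, 0, 0, 7, 0, 0, 0, 7, 0, 0, 0, 7, 0, 0, 0, 7, 0, 0, 0, 7, 0, 0, 0, 7]

```text
time: 41.15
ee_pos: [0.4347, 0.1064, 0.1365]
eef_rot: [0.954, 0.301, -0.001, -0.0]
ft_force: [0.0, 0.1, -0.1]
width: 0.0737
grip_force: 0.0
```

>>> arm_command:
  moves: [0, 0, 0, 5.9, 2.8, -0.2, 0, 0, 4, -0.3, 0, 0, 4, -0.3, 0, 0, 3.8, -0.3, 0, 0, 0, 0, 2, 0, 0, 0, 1.5, 0, 0, 0, 0, 0, 0, 0, 0, 0]

```text
time: 41.9
ee_pos: [0.556, 0.1879, 0.1012]
eef_rot: [0.967, 0.255, -0.002, -0.0]
ft_force: [0.6, -0.7, 0.9]
width: 0.0741
grip_force: 0.0
```

```bash
python3 - <<'E'
from h import *
go(.5579,.1875,.033,29.5)
E
```

```text
t 41.9 at [0.556  0.1879 0.1012] yaw 29.5 | turn 0.0 then x 0.15 y 0.13 z 6.82 cm
```

>>> arm_command:
  moves: [0.1, 0.1, 2, 0, 0, 0, 2, 0, 0, 0, 1.9, 0, 0, 0, 1, 0, 0, 0, 0, 0, 0, 0, 0, 0]

```text
time: 42.4
ee_pos: [0.5588, 0.1876, 0.0347]
eef_rot: [0.967, 0.255, 0.0, 0.0]
ft_force: [-0.3, 1.1, 0.1]
width: 0.0742
grip_force: 0.0
```

>>> arm_command:
  moves: [0, 0, 0, 0, 0, 0, 0, 0, 0, 0, 0, 0, 0, 0, 0, 0, 0, 0, 0, 0]
  fingers: 30

```text
time: 42.82
ee_pos: [0.5588, 0.1876, 0.0344]
eef_rot: [0.967, 0.255, 0.0, 0.0]
ft_force: [0.8, -0.4, 1.4]
width: 0.0494
grip_force: 8.0
```

>>> arm_command:
  moves: [0, 0, -1, 0, 0, 0, -2, 0, 0, 0, -3, 0, 0, 0, -3, 0, 0, 0, 0, 0]

```text
time: 43.23
ee_pos: [0.5611, 0.1894, 0.1305]
eef_rot: [0.967, 0.255, 0.004, -0.0]
ft_force: [1.1, 0.7, 1.4]
width: 0.0493
grip_force: 8.0
```

>>> arm_command:
  moves: [0, 0, 0, -7, 0, 0, 0, -7, 0, 0, 0, -7, 0, 0, 0, -7, 0, 0, 0, -7, 0, 0, 0, -7, 0, 0, 0, -7, 0, 0, 0, -7, 0, 0, 0, -7, 0, 0, 0, -7, 0, 0, 0, -7, 0, 0, 0, -7]

```text
time: 44.23
ee_pos: [0.5587, 0.1875, 0.1246]
eef_rot: [0.546, 0.838, 0.0, 0.0]
ft_force: [-0.1, 0.9, -0.2]
width: 0.0493
grip_force: 8.0
```

```bash
python3 - <<'E'
from h import *
snap('s13','side');print(blockshift('s12','s13'))
go(.4045,.1623,.07,119.4)
E
```

```text
[(0, 0, 1.0), (0, 0, 0.74)]
t 44.2833 at [0.5587 0.1873 0.1244] yaw 114.3 | turn -5.1 then x 5.39 y -14.67 z 5.44 cm
```

>>> arm_command:
  moves: [0, 0, 0, -5.1, 1.1, -3, 0, 0, 1.4, -3.8, 0, 0, 1.4, -3.9, 0, 0, 1.4, -3.8, 0, 0, 0, 0, 2, 0, 0, 0, 2.5, 0, 0, 0, 0.9, 0, 0, 0, 0, 0, 0, 0, 0, 0]

```text
time: 45.12
ee_pos: [0.4131, 0.1673, 0.0717]
eef_rot: [0.51, 0.86, 0.001, -0.001]
ft_force: [1.0, 0.3, 0.6]
width: 0.0493
grip_force: 8.0
```

```bash
python3 - <<'E'
from h import *
go(.4045,.1623,.039,119.4)
E
```

```text
t 45.1167 at [0.4131 0.1673 0.0717] yaw 118.7 | turn -0.7 then x -0.01 y -0.99 z 3.27 cm
```

>>> arm_command:
  moves: [0, -0.5, 0, -0.7, 0, -0.5, 0, 0, 0, 0, 0, 0, 0, 0, 0, 0]

```text
time: 45.45
ee_pos: [0.4046, 0.1612, 0.0717]
eef_rot: [0.505, 0.863, 0.001, 0.0]
ft_force: [-0.1, 0.1, -0.7]
width: 0.0497
grip_force: 8.0
```

```bash
python3 - <<'E'
from h import *
go(.4045,.1623,.039,119.4);snap('s14','side');print(blockshift('s12','s14'))
E
```

```text
t 45.45 at [0.4046 0.1612 0.0717] yaw 119.4 | turn -0.0 then x 0.10 y 0.04 z 3.27 cm
[(0, 0, 1.0), (0, 0, 0.92)]
```

>>> arm_command:
  moves: [0.1, 0, 0, 0, 0, 0, 0.8, 0, 0, 0, 0.8, 0, 0, 0, 0.8, 0, 0, 0, 0.4, 0, 0, 0, 0.2, 0, 0, 0, 0.1, 0, 0, 0, 0, 0]

```text
time: 46.17
ee_pos: [0.4041, 0.1624, 0.0402]
eef_rot: [0.505, 0.863, 0.001, -0.0]
ft_force: [0.3, 0.6, -1.2]
width: 0.0491
grip_force: 8.0
```

>>> arm_command:
  moves: [0, 0, 0.2, 0, 0, 0, 0.1, 0, 0, 0, 0, 0]

```text
time: 46.42
ee_pos: [0.4047, 0.1624, 0.0378]
eef_rot: [0.505, 0.863, 0.001, 0.0]
ft_force: [0.1, 0.3, 4.2]
width: 0.0492
grip_force: 8.0
```

>>> arm_command:
  moves: [0, 0, 0, 0, 0, 0, 0, 0, 0, 0, 0, 0, 0, 0, 0, 0]
  fingers: 85

```text
time: 46.75
ee_pos: [0.4041, 0.1621, 0.0373]
eef_rot: [0.505, 0.863, 0.001, 0.0]
ft_force: [0.2, -0.6, -0.6]
width: 0.0681
grip_force: 0.0
```

>>> arm_command:
  moves: [0, 0, -2, 0, 0, 0, -3, 0, 0, 0, -3, 0, 0, 0, -2, 0, 0, 0, 0, 0, 0, 0, 0, 0]

```text
time: 47.25
ee_pos: [0.4049, 0.1614, 0.1379]
eef_rot: [0.505, 0.863, 0.001, 0.002]
ft_force: [-0.6, -0.3, -1.0]
width: 0.0741
grip_force: 0.0
```

>>> arm_command:
  moves: [0, 0, 0, 7, 0, 0, 0, 7, 0, 0, 0, 7, 0, 0, 0, 7, 0, 0, 0, 7, 0, 0, 0, 7, 0, 0, 0, 7, 0, 0, 0, 7, 0, 0, 0, 7, 0, 0, 0, 7, 0, 0, 0, 7, 0, 0, 0, 7]

```text
time: 48.25
ee_pos: [0.4032, 0.1616, 0.1359]
eef_rot: [0.954, 0.301, -0.001, -0.001]
ft_force: [0.1, 0.3, -0.5]
width: 0.0739
grip_force: 0.0
```

```bash
python3 - <<'E'
from h import *
go(.6227,.0874,.10,29.5)
snap('s15','side');print(blockshift('s12','s15'))
S=cam('side');im=cv2.imread('pics/s15.png')
print(proj(S,[[.4045,.1623,.049],[.4045,.1623,.054],[.5579,.1875,.045],[.6227,.0874,.045],[.5547,.0512,.045]]))
hs=cv2.cvtColor(im,cv2.COLOR_BGR2HSV)
m=((im.max(2)<75)&(im.max(2)>25)&(im[:,:,2].astype(int)>im[:,:,0]+8)).astype(np.uint8)[195:240,330:370]
k,l,st,ce=cv2.connectedComponentsWithStats(m);print([(st[i][4],(ce[i]+[330,195]).round(1)) for i in range(1,k) if st[i][4]>40])
E
```

```text
t 48.25 at [0.4032 0.1616 0.1359] yaw 35.0 | turn 5.5 then x 15.45 y 17.27 z 3.59 cm
[(0, 0, 1.0), (0, 0, 0.95)]
[[357.16080218 220.94951939]
 [357.39470971 218.72753464]
 [321.9832081  190.3416032 ]
 [354.3924578  175.24720397]
 [379.82919127 186.12213807]]
[(np.int32(136), array([358.5, 221.6]))]
```

Floor contact was felt (4.2 N) and the foil is at the seated pixel. Next is the orange pod.

>>> arm_command:
  moves: [0, 0, 0, 5.5, 2, 2.2, 0, 0, 2.7, 3, 0, 0, 2.7, 3, 0, 0, 2.7, 3, 0, 0, 2.7, 3, 0, 0, 2.7, 3.1, 0, 0, 0, 0, 2, 0, 0, 0, 1.6, 0, 0, 0, 0, 0, 0, 0, 0, 0]

```text
time: 49.22
ee_pos: [0.6234, 0.0896, 0.0994]
eef_rot: [0.966, 0.259, -0.001, -0.001]
ft_force: [0.6, -0.4, -0.2]
width: 0.0738
grip_force: 0.0
```

```bash
python3 - <<'E'
from h import *
go(.6227,.0874,.034,29.5);snap('w16')
im=cv2.imread('pics/w16.png');hs=cv2.cvtColor(im,cv2.COLOR_BGR2HSV)
m=cv2.inRange(hs,(10,180,150),(25,255,255))[150:330,180:380];k,l,st,ce=cv2.connectedComponentsWithStats(m)
print([(st[i],(ce[i]+[180,150]).round(1)) for i in range(1,k) if st[i][4]>300],proj(load('w16'),[.6227,.0874,.045]))
E
```

```text
t 49.2167 at [0.6234 0.0896 0.0994] yaw 30.0 | turn 0.5 then x -0.17 y 0.15 z 6.54 cm
[(array([  69,   58,   60,   31, 1409], dtype=int32), array([278.9, 224.6]))] [[278.85273834 235.91736623]]
```

>>> arm_command:
  moves: [-0.2, 0.1, 2, 0.5, 0, 0, 2, 0, 0, 0, 1.6, 0, 0, 0, 0.9, 0, 0, 0, 0, 0, 0, 0, 0, 0]

```text
time: 49.77
ee_pos: [0.6236, 0.0878, 0.0369]
eef_rot: [0.967, 0.254, 0.001, -0.001]
ft_force: [-0.1, 0.6, 0.7]
width: 0.0741
grip_force: 0.0
```

>>> arm_command:
  moves: [0, 0, 0, 0, 0, 0, 0, 0, 0, 0, 0, 0, 0, 0, 0, 0, 0, 0, 0, 0]
  fingers: 30

```text
time: 50.18
ee_pos: [0.6237, 0.0875, 0.0368]
eef_rot: [0.967, 0.254, 0.001, -0.001]
ft_force: [-0.2, -0.7, 1.5]
width: 0.0494
grip_force: 8.0
```

>>> arm_command:
  moves: [0, 0, -1, 0, 0, 0, -2, 0, 0, 0, -3, 0, 0, 0, -3, 0, 0, 0, 0, 0]

```text
time: 50.6
ee_pos: [0.626, 0.0888, 0.1333]
eef_rot: [0.967, 0.254, 0.005, -0.0]
ft_force: [0.1, -0.5, 1.0]
width: 0.0491
grip_force: 8.0
```

>>> arm_command:
  moves: [0, 0, 0, -7, 0, 0, 0, -7, 0, 0, 0, -7, 0, 0, 0, -7, 0, 0, 0, -7, 0, 0, 0, -7, 0, 0, 0, -7, 0, 0, 0, -7, 0, 0, 0, -7, 0, 0, 0, -7, 0, 0, 0, -7, 0, 0, 0, -5.5]

```text
time: 51.6
ee_pos: [0.6236, 0.0873, 0.1271]
eef_rot: [0.558, 0.83, 0.001, 0.0]
ft_force: [-0.2, 0.7, -0.4]
width: 0.0492
grip_force: 8.0
```

```bash
python3 - <<'E'
from h import *
snap('s17','side');print(blockshift('s15','s17'))
go(.4670,.0507,.07,119.4)
E
```

```text
[(0, 0, 0.99), (-20, 11, 0.54)]
t 51.65 at [0.6235 0.0871 0.1268] yaw 112.5 | turn -6.9 then x 4.51 y -15.43 z 5.68 cm
```

>>> arm_command:
  moves: [0, 0, 0, -6.9, 0, 0, 0, 0, 0.9, -3, 0, 0, 0.9, -3.2, 0, 0, 0.9, -3.2, 0, 0, 0.9, -3.2, 0, 0, 0.9, -2.9, 0, 0, 0, 0, 2, 0, 0, 0, 2.5, 0, 0, 0, 0.7, 0, 0, 0, 0, 0, 0, 0, 0, 0]

```text
time: 52.65
ee_pos: [0.4661, 0.0532, 0.0748]
eef_rot: [0.51, 0.86, 0.001, -0.0]
ft_force: [-0.9, -0.1, 0.8]
width: 0.0492
grip_force: 8.0
```

```bash
python3 - <<'E'
from h import *
go(.4670,.0507,.0415,119.4);snap('s18','side');print(blockshift('s15','s18'))
E
```

```text
t 52.65 at [0.4661 0.0532 0.0748] yaw 118.7 | turn -0.7 then x -0.26 y -0.05 z 3.33 cm
[(0, 0, 1.0), (-22, 12, 0.51)]
```

>>> arm_command:
  moves: [-0.3, 0, 0, -0.7, 0, 0, 0.8, 0, 0, 0, 0.8, 0, 0, 0, 0.8, 0, 0, 0, 0.4, 0, 0, 0, 0.2, 0, 0, 0, 0.1, 0, 0, 0, 0, 0]

```text
time: 53.37
ee_pos: [0.4673, 0.0499, 0.0431]
eef_rot: [0.504, 0.864, 0.001, -0.0]
ft_force: [-0.7, 0.8, 0.3]
width: 0.0492
grip_force: 8.0
```

>>> arm_command:
  moves: [0, 0, 0.2, 0, 0, 0, 0.1, 0, 0, 0, 0, 0]

```text
time: 53.62
ee_pos: [0.4676, 0.0497, 0.0405]
eef_rot: [0.504, 0.864, 0.001, 0.0]
ft_force: [-0.8, -0.5, 3.9]
width: 0.0492
grip_force: 8.0
```

Floor contact, as expected. I'll release, then go for the last pod.

>>> arm_command:
  moves: [0, 0, 0, 0, 0, 0, 0, 0, 0, 0, 0, 0, 0, 0, 0, 0]
  fingers: 85

```text
time: 53.95
ee_pos: [0.4674, 0.0497, 0.0402]
eef_rot: [0.504, 0.864, 0.001, -0.0]
ft_force: [0.5, 0.2, -1.0]
width: 0.068
grip_force: 0.0
```

>>> arm_command:
  moves: [0, 0, -2, 0, 0, 0, -3, 0, 0, 0, -3, 0, 0, 0, -2, 0, 0, 0, 0, 0, 0, 0, 0, 0]

```text
time: 54.45
ee_pos: [0.468, 0.0492, 0.1409]
eef_rot: [0.504, 0.864, 0.001, 0.001]
ft_force: [0.6, -0.2, -1.6]
width: 0.0736
grip_force: 0.0
```

>>> arm_command:
  moves: [0, 0, 0, 7, 0, 0, 0, 7, 0, 0, 0, 7, 0, 0, 0, 7, 0, 0, 0, 7, 0, 0, 0, 7, 0, 0, 0, 7, 0, 0, 0, 7, 0, 0, 0, 7, 0, 0, 0, 7, 0, 0, 0, 7, 0, 0, 0, 7]

```text
time: 55.45
ee_pos: [0.4666, 0.0493, 0.139]
eef_rot: [0.953, 0.302, -0.0, -0.001]
ft_force: [0.0, -0.0, 0.2]
width: 0.074
grip_force: 0.0
```

```bash
python3 - <<'E'
from h import *
go(.5547,.0512,.10,29.5);snap('s19','side');print(blockshift('s15','s19'),blockshift('s12','s19'))
E
```

```text
t 55.45 at [0.4666 0.0493 0.139 ] yaw 35.1 | turn 5.6 then x 7.76 y 4.18 z 3.90 cm
[(0, 0, 0.99), (17, -8, 0.54)] [(0, 0, 1.0), (18, -8, 0.55)]
```

>>> arm_command:
  moves: [0, 0, 0, 5.6, 0, 0, 0, 0, 2, 1, 0, 0, 2.9, 1.6, 0, 0, 2.9, 1.6, 0, 0, 0, 0, 2, 0, 0, 0, 1.9, 0, 0, 0, 0, 0, 0, 0, 0, 0]

```text
time: 56.25
ee_pos: [0.5549, 0.0522, 0.1003]
eef_rot: [0.966, 0.26, -0.001, -0.001]
ft_force: [0.6, 0.7, 0.3]
width: 0.074
grip_force: 0.0
```

```bash
python3 - <<'E'
from h import *
go(.5547,.0512,.034,29.5);snap('w20');W=load('w20')
im=cv2.imread('pics/w20.png');p=im[150:262,200:360].astype(int)
m=((p.max(2)<100)&(p[:,:,2]>p[:,:,0]+10)).astype(np.uint8);k,l,st,ce=cv2.connectedComponentsWithStats(m)
print([(st[i]+[200,150,0,0,0]) for i in range(1,k) if st[i][4]>300],proj(W,[.5547,.0512,.045]))
E
```

```text
t 56.25 at [0.5549 0.0522 0.1003] yaw 30.1 | turn 0.6 then x -0.07 y 0.07 z 6.63 cm
[array([ 248,  207,   61,   55, 2675]), array([299, 226,  48,  36, 411])] [[277.7617192  234.22128052]]
```

>>> arm_command:
  moves: [-0.1, 0.1, 2, 0.6, 0, 0, 2, 0, 0, 0, 1.7, 0, 0, 0, 1, 0, 0, 0, 0, 0, 0, 0, 0, 0]

```text
time: 56.8
ee_pos: [0.556, 0.0509, 0.0353]
eef_rot: [0.967, 0.253, 0.001, -0.001]
ft_force: [-0.1, 0.6, 0.1]
width: 0.0744
grip_force: 0.0
```

>>> arm_command:
  moves: [0, 0, 0, 0, 0, 0, 0, 0, 0, 0, 0, 0, 0, 0, 0, 0, 0, 0, 0, 0]
  fingers: 30

```text
time: 57.22
ee_pos: [0.5559, 0.0507, 0.0347]
eef_rot: [0.968, 0.253, 0.001, -0.0]
ft_force: [0.3, -0.1, 1.6]
width: 0.0491
grip_force: 8.1
```

>>> arm_command:
  moves: [0, 0, -1, 0, 0, 0, -2, 0, 0, 0, -3, 0, 0, 0, -3, 0, 0, 0, 0, 0]

```text
time: 57.63
ee_pos: [0.5583, 0.0519, 0.1305]
eef_rot: [0.967, 0.253, 0.004, 0.0]
ft_force: [0.9, 1.1, -0.1]
width: 0.049
grip_force: 8.0
```

>>> arm_command:
  moves: [0, 0, 0, -7, 0, 0, 0, -7, 0, 0, 0, -7, 0, 0, 0, -7, 0, 0, 0, -7, 0, 0, 0, -7, 0, 0, 0, -7, 0, 0, 0, -7, 0, 0, 0, -7, 0, 0, 0, -7, 0, 0, 0, -7, 0, 0, 0, -6]

```text
time: 58.63
ee_pos: [0.5556, 0.0505, 0.1249]
eef_rot: [0.555, 0.832, 0.001, 0.0]
ft_force: [-0.4, -0.0, -0.6]
width: 0.0488
grip_force: 8.0
```

```bash
python3 - <<'E'
from h import *
snap('s21','side');print(blockshift('s15','s21'))
go(.3730,.2181,.075,119.4)
E
```

```text
[(0, 0, 0.99), (-20, 11, 0.55)]
t 58.6833 at [0.5556 0.0504 0.1247] yaw 113.0 | turn -6.4 then x 23.57 y -7.68 z 4.97 cm
```

>>> arm_command:
  moves: [0, 0, 0, -6.4, 0, 0, 0, 0, 2, -1.2, 0, 0, 3, -1.2, 0, 0, 3, -1.2, 0, 0, 3, -1, 0, 0, 3, -0.8, 0, 0, 3, -0.8, 0, 0, 3, -0.7, 0, 0, 2.2, -0.5, 0, 0, 1.2, -0.3, 0, 0, 0, 0, 0, 0]

```text
time: 59.68
ee_pos: [0.3745, 0.2206, 0.1248]
eef_rot: [0.51, 0.86, 0.001, 0.001]
ft_force: [0.8, 0.3, 0.3]
width: 0.0492
grip_force: 8.0
```

>>> arm_command:
  moves: [0, 0, 2, 0, 0, 0, 2, 0, 0, 0, 0.8, 0, 0, 0, 0, 0, 0, 0, 0, 0]

```text
time: 60.1
ee_pos: [0.3759, 0.2191, 0.0767]
eef_rot: [0.51, 0.86, 0.001, -0.001]
ft_force: [-0.7, 0.3, -0.0]
width: 0.0489
grip_force: 8.0
```

```bash
python3 - <<'E'
from h import *
go(.3730,.2181,.0397,119.4);snap('s22','side');print(blockshift('s15','s22'))
E
```

```text
t 60.1 at [0.3759 0.2191 0.0767] yaw 118.6 | turn -0.8 then x 0.06 y -0.30 z 3.70 cm
[(0, 0, 0.94), (0, 0, 0.74)]
```

>>> arm_command:
  moves: [0.1, -0.3, 0, -0.8, 0, 0, 0.8, 0, 0, 0, 0.8, 0, 0, 0, 0.8, 0, 0, 0, 0.6, 0, 0, 0, 0.3, 0, 0, 0, 0.2, 0, 0, 0, 0, 0]

```text
time: 60.82
ee_pos: [0.3723, 0.2187, 0.041]
eef_rot: [0.504, 0.864, 0.001, -0.0]
ft_force: [-0.3, 0.6, 0.5]
width: 0.0489
grip_force: 8.0
```

>>> arm_command:
  moves: [0, 0, 0.15, 0, 0, 0, 0.1, 0, 0, 0, 0, 0]

```text
time: 61.07
ee_pos: [0.3727, 0.2186, 0.0389]
eef_rot: [0.504, 0.864, 0.001, 0.0]
ft_force: [0.7, -0.4, 0.0]
width: 0.0488
grip_force: 8.0
```

Then 1 mm more to touch the floor, release and retreat for a final check. I'll also move back clear of the cameras.

>>> arm_command:
  moves: [0, 0, 0.1, 0, 0, 0, 0, 0]

```text
time: 61.23
ee_pos: [0.3727, 0.2185, 0.0382]
eef_rot: [0.504, 0.864, 0.001, 0.0]
ft_force: [-2.1, -2.2, 6.2]
width: 0.0491
grip_force: 8.0
```

>>> arm_command:
  moves: [0, 0, 0, 0, 0, 0, 0, 0, 0, 0, 0, 0, 0, 0, 0, 0]
  fingers: 85

```text
time: 61.57
ee_pos: [0.3727, 0.2186, 0.0379]
eef_rot: [0.504, 0.864, 0.001, -0.0]
ft_force: [-0.1, 0.3, 0.3]
width: 0.068
grip_force: 0.0
```

>>> arm_command:
  moves: [0, 0, -2, 0, 0, 0, -3, 0, 0, 0, -4, 0, 0, 0, -4, 0, 0, 0, -4, 0, 0, 0, -4, 0, -3, 0, -2, 0, -3, 0, 0, 0, -3, 0, 0, 0, -3, 0, 0, 0, -3, 0, 0, 0, -3, 0, 0, 0]

```text
time: 62.57
ee_pos: [0.4614, 0.0563, 0.245]
eef_rot: [0.506, 0.862, -0.002, 0.001]
ft_force: [-0.2, 1.1, 0.5]
width: 0.0739
grip_force: 0.0
```

>>> arm_command:
  moves: [-3.5, 0, 0, 0, -3.5, 0, 0, 0, -3.5, 0, 0, 0, -3.5, 0, 0, 0, -3.5, 0, 0, 0, -3.5, 0, 0, 0, -3.5, 0, 0, 0, -3.5, 0, 0, 0, -3.5, 0, 0, 0, 0, 0, 0, 0, 0, 0, 0, 0]

```text
time: 63.48
ee_pos: [0.6145, -0.2192, 0.2443]
eef_rot: [0.507, 0.862, -0.001, -0.001]
ft_force: [0.5, 1.2, 0.1]
width: 0.074
grip_force: 0.0
```

```bash
python3 - <<'E'
from h import *
print(r.read_state()['time'])
snap('s23','side');snap('t23','top');print(blockshift('s15','s23'),blockshift('s4','s23'))
z=lambda im,f:cv2.resize(im,None,fx=f,fy=f,interpolation=cv2.INTER_CUBIC)
a=z(cv2.imread('pics/s23.png')[90:290,200:430],1.72);b=z(cv2.imread('pics/t23.png')[20:290,150:420],1.47)
o=np.zeros((400,800,3),np.uint8);o[:344,:395]=a[:,:395];o[:397,400:797]=b[:397,:397]
cv2.imwrite('pics/v9.png',o)
E
```

```text
63.4833
[(0, 0, 0.99), (0, 0, 0.73)] [(0, 0, 0.92), (-34, -12, 0.38)]
```

View pics/v9.png

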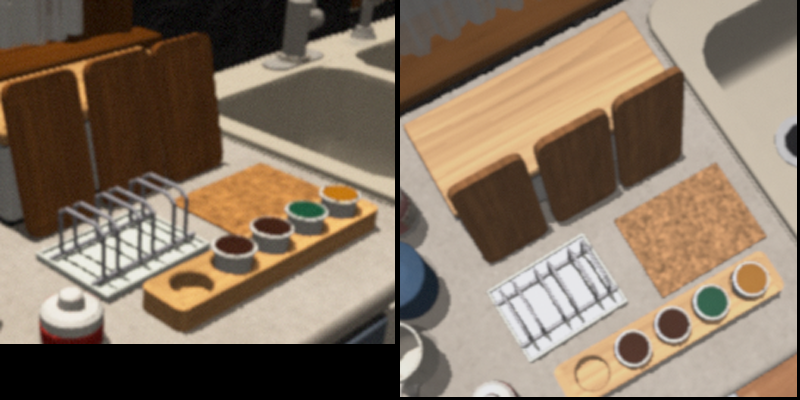

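The final picture shows all three boards leaning on the bin with gaps, and four pods seated at equal height in wells 2-5. The bystanders and the look-alike are untouched.

```bash
python3 -c "
from bench import r
print(r.close_job())"
```

```text
the job is handed in; nothing more can be done
None
```

I handed the job in at about 63 s: all three boards lean against the bread bin with gaps between them, all four loose pods are down in their own wells, and I touched none of the mug, tin, timer or green look-alike.

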